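Load the wax mill's tool magazine and lock it in its dock

ROBOT

A 6-joint arm with a two-finger parallel gripper is mounted at the origin on a cart in front of the work surface, level with it; the furniture and walls round the work are solid. World frame = base frame: x ahead of the robot, y to its left, z up, the work surface at z = 0. Lengths are in m, angles in degrees, forces in N, time in s.
With the tool pointing down it reaches from about 0.4 to 0.825 m from the base axis. Payload 7 kg.
Tool frame: the origin (TCP) lies on the centre line of the jaws, within the pads' length; the fingertips stand 14 mm ahead of it and the grasp point (between the pads) lies 5 mm behind it; z points along the fingers, x is the direction in which the jaws open and shut, and the axes are right-handed (so a half turn about z gives the same grasp; the last joint's range is limited). The gripper opens to 88 mm and grips with 3 to 60 N. Pads are 19 mm wide; open, the fingers measure 130 mm over their backs; the gripper's body (78 mm by 193 mm) begins 47 mm behind the grasp point.
Start: joints at [92.309, 20.546, 0.682, 0, -70.136, -16.507], TCP at [0.166, 0.654, 0.241] pointing down, gripper open.
Joint ranges: [-176.03, 176.03], [-82.01, 121.73], [-58.28, 71.71], [-173.87, 95.51], [-174.79, -0.11], [-173.66, 173.66]. Speed limits (degrees/s): [136.94, 136.94, 172.46, 180, 180, 180].

INTERFACE

Orientations are given as [roll, pitch, yaw] about the fixed x, y, z axes, in that order (R = Rz(yaw) Ry(pitch) Rx(roll)).
In Python, from plant import * gives the robot as it stands.
- The arm moves only by the shell command python3 -m handwheel 'ROWS' [OPENING]. ROWS is JSON, a list of rows, each a list of 2 entries, a list of its own where there are three numbers: the shift along the tool's x, y, z each as a share of 0.2 m, from -1 to 1, then the turn, a rotation vector about the tool's x, y, z each as a share of 360 degrees, from -1 to 1. In form: [[[tx, ty, tz], [ax, ay, az]], ...]. A call has 1 to 5 rows; each row is the pose to reach, as a shift and turn from the pose commanded when the call began, along the tool's axes at that moment, turning the shorter way round; what a row does not reach only later rows make up. A row lasts 1/12 s, in which the tool goes at most 41.7 mm and 7.16 degrees, less where a joint would pass 70% of its speed; a pose out of reach is approached as far as the arm can. A call with a number of a shift or a turn outside -1 to 1 is refused whole. A call with a gripper value outside its range is refused whole. OPENING is the closure, from -1 (fully open) to 1 (shut), set as the call begins (- or left out, the last holds). The fingers move at their own pace and stop on an object; the grip force is fixed at half the most. Time passes only in rows, so rows that repeat a pose let the fingers close. It gives the time, the measured TCP pose, the force and the opening at its end, in the units of the state.
- get_obs(): the state, without advancing time (a new reading comes with each control period).
- snapshot(name): name is "scene" or "side" or "wrist"; returns a dict with "color" (400x640x3 uint8, red, green, blue), "z_map" (400x640 float32, m along the optical axis (not along the pixel's ray), 0 where there is no reading), "intrinsics" (3x3 intrinsics, pixels), "distortion" ([k1, k2, p1, p2, k3] as OpenCV has them; the pictures are not rectified), "rvec" (rotation vector, rad) and "tvec" (3), from world to camera coordinates, as OpenCV has them. Camera axes: x right, y down, z forward; pixel columns grow to the right and rows downward; lengths in m; the calibration is good to about 2 mm. A picture is of the moment at which its call begins.
- close_job(): hands the job in, once; it reports no verdict.
The state is a dict: "clock": time; "joint_pos": joint angles; "qvel": joint speeds; "tau": joint torques, N m; "tool_pos": TCP position; "orientation": TCP orientation; "force": force on the tool from outside, world axes, zero at the start; "moment": the same for the moment, N m; "opening": finger opening in m.
Only numpy, scipy, OpenCV 4.12 (cv2) and the standard library are available. Lean on these libraries where they do the work, as an engineer would, in place of code of your own. Each camera call takes 0.05 s, during which the arm holds its last target. There are 200 camera calls.

TASK

Get the wax mill's tool magazine ready: take every cutter out of the wooden stand and set it in the magazine board: the long ones in the rear row (the row farther from the red levers) and the short ones in the front row (next to the levers), each standing fully down in a socket of its own. Then, with both red levers opened, carry the loaded magazine level to the dock, slide it all the way along the dock's two guides and swing both levers fully shut, so that they draw it home against the sprung contacts and lock it; leave the stamp handle, the solder spool and the blue wax block where they are.

Things in the scene. Friction and masses are not known exactly. Their poses are not given: they have to be found in the camera images.
- magazine: Loose tool magazine, 0.85 kg: aluminium plate 150 (x) x 140 (y) x 6 mm; on it two grey socket rails along y (28 x 112 mm, tops at z 26 mm) and between them a grip bar. Origin: centre of the underside; x to the rear edge (brass pads), which enters the dock first; z up. Front row (short cutters) at x = -34 mm, next to the red levers; rear row (long) at x = +50 mm. Lies on the desk at first.
- magazine_grip (a point): Centre of the magazine's black grip bar, at x 8, y 0, z 66 mm in the magazine's frame, nearly above the centre of mass; the bar is 14 mm thick in x, 64 mm long in y and 20 mm high (z 56 to 76 mm) on two thin posts. Axes as the magazine's.
- long_socket_1 (a point): Mouth centre of socket 1 of the rear row, for long cutters, on the rail's top, at z = 26, y = 36 mm in the magazine's frame. Round, 11 mm wide, 18 mm deep. A cutter is fully down when its origin is at this point.
- long_socket_2 (a point): Mouth centre of socket 2 of the rear row, for long cutters, on the rail's top, at z = 26, y = 0 mm in the magazine's frame. Round, 11 mm wide, 18 mm deep. A cutter is fully down when its origin is at this point.
- long_socket_3 (a point): Mouth centre of socket 3 of the rear row, for long cutters, on the rail's top, at z = 26, y = -36 mm in the magazine's frame. Round, 11 mm wide, 18 mm deep. A cutter is fully down when its origin is at this point.
- short_socket_1 (a point): Mouth centre of socket 1 of the front row, for short cutters, on the rail's top, at z = 26, y = 36 mm in the magazine's frame. Round, 11 mm wide, 18 mm deep. A cutter is fully down when its origin is at this point.
- short_socket_2 (a point): Mouth centre of socket 2 of the front row, for short cutters, on the rail's top, at z = 26, y = 0 mm in the magazine's frame. Round, 11 mm wide, 18 mm deep. A cutter is fully down when its origin is at this point.
- short_socket_3 (a point): Mouth centre of socket 3 of the front row, for short cutters, on the rail's top, at z = 26, y = -36 mm in the magazine's frame. Round, 11 mm wide, 18 mm deep. A cutter is fully down when its origin is at this point.
- lever_left (a joint): Left (+y) lever of the magazine, rad: 0 shut (arm folded inward at the front edge, knob at x -81, y +22 mm in the magazine's frame), 1.5 fully open (arm juts out of the front, knob at x -102, y +74). Vertical pivot at x -64, y +59; stays where left; 1.7 N at the knob moves it, up to 6 N to draw the magazine home. Above 1.35 its hook passes the dock's pin; less open, it strikes it.
- lever_right (a joint): Right (-y) lever, the mirror image (pivot at x -64, y -59 mm): 0 shut, 1.5 fully open.
- left_knob (a point): Knob of the left lever: upright red stud, 10 mm in diameter, 41 mm from the lever's pivot. This point is 26.5 mm above the magazine's underside; the stud's top is at 31.5 mm, the flat arm it stands on reaches from 13.5 to 21.5 mm.
- right_knob (a point): Knob of the right lever, the same.
- dock: Fixed dock: dark floor 4 mm thick, 166 mm wide, x = -190 to +113 mm, two black guides, grey housing 50 mm high at the rear, slippery pale strips in the floor. Origin: on the desk; x points inward. A magazine that is home has its origin at x 0, y 0, z 4 mm here. From x = -8 mm on, a sprung blue contact bar pushes it back with 5.5 to 8 N; let go with open levers, it springs out 8 mm.
- dock_mouth (a point): Mid-mouth of the guides, on the dock's floor, at x -80 mm in the dock's frame; same axes. Guides run from here to x +73 mm: walls at y +/-71.5 mm (1.5 mm free beside the plate), flared from x -111 mm; lips over the plate's edges (2 mm free above it): it enters only by sliding. Hooks catch behind a steel pin on each guide at x -71, y +/-72 mm and draw it in the last 12 mm.
- stand: Fixed wooden block 85 (x) x 130 (y) x 24 mm with six sockets (2 x 3, 45 mm apart in x, 40 mm in y) in which the cutters stand at the start, in any order. Origin: centre of its underside.
- long_cutter_1: Long cutter, 20 g, may be absent: orange collar 16 mm wide, 6 mm high; above it a steel shank, 9 mm thick, up to 48 mm above the collar's underside (short ones: 30; else alike); below it a dark 8 mm stem, 16 mm long, with a round end, that goes into a socket. Origin: centre of the collar's underside; z up along the shank.
- long_cutter_2: Long cutter, 20 g, may be absent: orange collar 16 mm wide, 6 mm high; above it a steel shank, 9 mm thick, up to 48 mm above the collar's underside (short ones: 30; else alike); below it a dark 8 mm stem, 16 mm long, with a round end, that goes into a socket. Origin: centre of the collar's underside; z up along the shank.
- long_cutter_3: Long cutter, 20 g, may be absent: orange collar 16 mm wide, 6 mm high; above it a steel shank, 9 mm thick, up to 48 mm above the collar's underside (short ones: 30; else alike); below it a dark 8 mm stem, 16 mm long, with a round end, that goes into a socket. Origin: centre of the collar's underside; z up along the shank.
- short_cutter_1: Short cutter, 20 g, may be absent: orange collar 16 mm wide, 6 mm high; above it a steel shank, 9 mm thick, up to 30 mm above the collar's underside (long ones: 48; else alike); below it a dark 8 mm stem, 16 mm long, with a round end, that goes into a socket. Origin: centre of the collar's underside; z up along the shank.
- short_cutter_2: Short cutter, 20 g, may be absent: orange collar 16 mm wide, 6 mm high; above it a steel shank, 9 mm thick, up to 30 mm above the collar's underside (long ones: 48; else alike); below it a dark 8 mm stem, 16 mm long, with a round end, that goes into a socket. Origin: centre of the collar's underside; z up along the shank.
- short_cutter_3: Short cutter, 20 g, may be absent: orange collar 16 mm wide, 6 mm high; above it a steel shank, 9 mm thick, up to 30 mm above the collar's underside (long ones: 48; else alike); below it a dark 8 mm stem, 16 mm long, with a round end, that goes into a socket. Origin: centre of the collar's underside; z up along the shank.
- stamp_handle: Black stamp handle standing upright, 44 mm wide, 92 mm high; origin at the centre of its underside. Leave it alone.
- solder_spool: White spool of solder, 64 mm wide, 51 mm high; origin at the centre of its underside. Leave it alone.
- wax_block_2: Blue wax block 30 x 46 x 26 mm; origin at the centre of its underside. Leave it alone.

How it is judged:
By the outcome, as a careful person would: the job done as asked, in the order asked, and still so for the second after the job is handed in, with the robot touching nothing.
Of long_cutter_1, long_cutter_2, long_cutter_3, short_cutter_1, short_cutter_2, short_cutter_3 only 3 to 5 are there at a start; the rules pass over those that are not, and their reading is None.
At some moment in a run one of magazine may be knocked a few centimetres aside while the robot is not near it.
It also fails if it takes over 210 s, if anything falls off the work surface, if the arm or the gripper's body presses on something with over 40 N, if the wrist force passes 120 N, or if a joint passes its speed limit or range.

## Working session

There is one attempt and no reset: what is moved stays moved. The work goes in short steps, Python scripts to look and compute and a shell command to move; the robot and the scene stay as the last step left them, time stands still between calls to the robot, and variables do not carry over. Pictures are saved under pics/ and viewed, about 12 in all and at most 16, crops included, and the job is handed in when it is done.

```bash
ls; mkdir -p pics
cat > h.py <<'E'
from plant import *
import numpy as np, cv2
from scipy.spatial.transform import Rotation as Ro
def snap(n):
    s=snapshot(n); s['R']=cv2.Rodrigues(np.array(s['rvec'],float))[0]; s['t']=np.array(s['tvec'],float).ravel(); return s
def ray(s,uv):
    K=np.array(s['intrinsics'],float);d=np.array(s['distortion'],float)
    p=cv2.undistortPoints(np.array(uv,float).reshape(-1,1,2),K,d).reshape(-1,2)
    D=np.c_[p,np.ones(len(p))]@s['R']; C=-s['R'].T@s['t']; return C,D
def onplane(s,uv,z):
    C,D=ray(s,uv); return C+D*((z-C[2])/D[:,2])[:,None]
def cloud(s):
    v,u=np.mgrid[0:400,0:640]; C,D=ray(s,np.c_[u.ravel(),v.ravel()])
    Z=s['z_map'].ravel(); P=C+D*Z[:,None]; P[Z<=0]=np.nan; return P.reshape(400,640,3)
def save(s,n,crop=None,f=1):
    im=s['color'][:,:,::-1]
    if crop: a,b,c,d=crop; im=im[b:d,a:c]
    if f!=1: im=cv2.resize(im,None,fx=f,fy=f,interpolation=cv2.INTER_CUBIC)
    cv2.imwrite('pics/'+n+'.png',im)
def tool():
    o=get_obs(); return np.array(o['tool_pos']),Ro.from_euler('xyz',o['orientation'],degrees=True),o
E
python3 - <<'E'
from h import *
o=get_obs(); print(o)
for n in('scene','side','wrist'):
    s=snap(n); save(s,n+'0'); print(n,-s['R'].T@s['t'],s['intrinsics'])
    np.savez('/tmp/%s0.npz'%n,**s)
E
```

```text
pics
{'clock': 0.0, 'joint_pos': array([ 9.23097607e+01,  2.05907025e+01,  6.32895404e-01, -1.82935838e-02,
       -7.01342972e+01, -1.65071679e+01]), 'qvel': array([ 0.15720149,  0.07304385, -0.04576627, -0.00565711, -0.06009201,
        0.04878659]), 'tau': array([ 1.57304448e-04, -5.82718956e+01,  2.93048841e+01,  6.99746355e+00,
        6.73916191e-03, -1.53012897e-04]), 'tool_pos': array([0.16547047, 0.65392868, 0.23963   ]), 'orientation': array([-1.79990316e+02, -9.31947237e-02, -1.04203645e+02]), 'force': array([-0.09280782, -1.07855839,  0.01053715]), 'moment': array([-0.01441014, -0.04613917,  0.04074446]), 'opening': 0.08754080234262193}
scene [0.04467489 0.42714505 0.81847439] [[420.43348961   0.         328.61388954]
 [  0.         420.43348961 202.00831951]
 [  0.           0.           1.        ]]
side [ 0.64951795 -0.85553379  0.5379053 ] [[369.2727702    0.         319.4095373 ]
 [  0.         369.2727702  205.88015989]
 [  0.           0.           1.        ]]
wrist [0.24405529 0.63552426 0.38383802] [[344.64916418   0.         318.34199672]
 [  0.         344.64916418 200.94569682]
 [  0.           0.           1.        ]]
```

View pics/scene0.png

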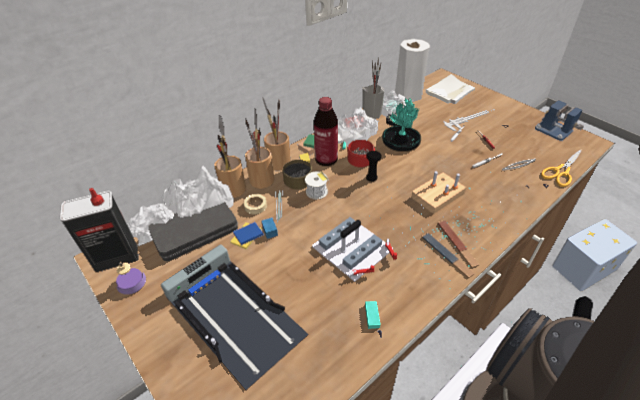

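View pics/side0.png

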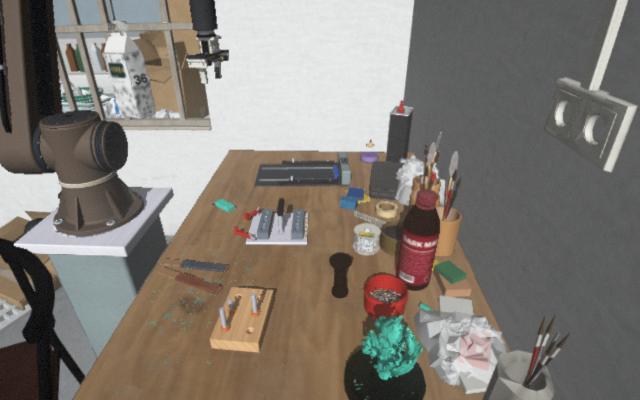

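The scene view shows the magazine at about (350,248), the stand with about three or four cutters at (437,190), and the dock at (235,310) with its housing toward the wall. The side view agrees. Next: crops of these, plus coordinates.

Run:
```python
from h import *
s=dict(np.load('/tmp/scene0.npz')); d=dict(np.load('/tmp/side0.npz'))
a=s['color'][165:290,300:480,::-1]; a=cv2.resize(a,None,fx=4,fy=4,interpolation=cv2.INTER_CUBIC)
cv2.imwrite('pics/c1.png',a)
P=cloud(s)
for n,(u,v) in dict(mag=(335,235),stand=(437,185),dockhous=(195,275),dockfloor=(270,340),dockL=(250,275),grip=(350,229),stamp=(373,156),spool=(316,180),wax=(270,228)).items():
    print(n,np.round(np.nanmedian(P[v-1:v+2,u-1:u+2].reshape(-1,3),0),3))
hsv=cv2.cvtColor(s['color'],cv2.COLOR_RGB2HSV)
def blobs(m,z,name,box):
    k=np.zeros_like(m);k[box[1]:box[3],box[0]:box[2]]=m[box[1]:box[3],box[0]:box[2]]
    n,l,st,c=cv2.connectedComponentsWithStats(k)
    for i in range(1,n):
        if st[i,4]>3: print(name,st[i],np.round(c[i],1),np.round(onplane(s,[c[i]],z)[0],3),np.round(np.nanmedian(P[l==i],0),3))
red=cv2.inRange(hsv,(0,150,100),(6,255,255))|cv2.inRange(hsv,(172,150,100),(180,255,255))
blobs(red,.02,'red',(320,220,420,290))
```

```text
mag [ 0.562 -0.046  0.025]
stand [ 0.509 -0.388  0.023]
dockhous [0.679 0.281 0.04 ]
dockfloor [0.452 0.239 0.004]
dockL [ 0.622  0.175 -0.001]
grip [ 0.522 -0.058  0.073]
stamp [ 0.668 -0.287  0.088]
spool [ 0.744 -0.138  0.039]
wax [0.691 0.062 0.027]
red [386 244  11  15  65] [391.7 251.6] [ 0.434 -0.115  0.02 ] [ 0.431 -0.112  0.022]
red [354 266  20   9  70] [365.3 270.3] [ 0.438 -0.027  0.02 ] [ 0.436 -0.028  0.021]
```

View pics/c1.png

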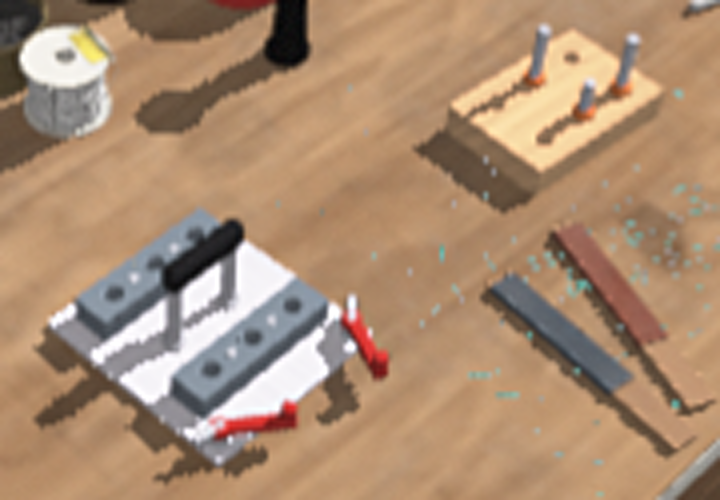

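The crop shows two long cutters at about (434,184) and (456,187), one short at (446,192), and an empty hole at (443,179). The magazine's levers are partly open.

```bash
cat >> h.py <<'E'
def go(pos,yaw=None,frm=None):
    """print tool-frame shift share and turn share from current (measured or given) pose to a tool-down pose"""
    p,R,o=tool()
    if frm is not None: p,R=np.array(frm[:3]),Ro.from_euler('xyz',[180,0,frm[3]],degrees=True)
    T=R if yaw is None else Ro.from_euler('xyz',[180,0,yaw],degrees=True)
    print('shift',np.round(R.inv().apply(np.array(pos)-p)/.2,4),'turn',np.round((R.inv()*T).as_rotvec()/(2*np.pi),4))
def fit(M,W):
    """2D rigid fit model->world: returns yaw deg, t, residuals"""
    M=np.array(M,float);W=np.array(W,float)[:,:2];m=M-M.mean(0);w=W-W.mean(0)
    a=np.arctan2((m[:,0]*w[:,1]-m[:,1]*w[:,0]).sum(),(m*w).sum())
    r=np.array([[np.cos(a),-np.sin(a)],[np.sin(a),np.cos(a)]]);t=W.mean(0)-r@M.mean(0)
    return np.degrees(a),t,np.linalg.norm(M@r.T+t-W,axis=1)
E
python3 - <<'E'
from h import *
s=dict(np.load('/tmp/scene0.npz'))
W=onplane(s,[(328.5,238.25),(339,230.5),(349,223),(352.75,257.25),(363.25,249.25),(373.25,241)],.026)
print(np.round(W,3)); print(fit([(.05,.036),(.05,0),(.05,-.036),(-.034,.036),(-.034,0),(-.034,-.036)],W))
print(np.round(onplane(s,[(434.25,184.25),(455.5,186.75),(446.25,191.75),(442.75,179.25)],.025),3))
print(np.round(onplane(s,[(412.5,191),(442.5,172.5),(465.75,188),(435,208.75)],.024),3))
p,R,o=tool(); w=dict(np.load('/tmp/wrist0.npz')); print(R.inv().apply(-w['R'].T@w['t']-p), R.inv().apply(w['R'][2]), R.inv().apply(w['R'][0]))
# dock corners approx: floor front corners
print(np.round(onplane(s,[(236,385),(306,334)],.004),3))
go((.40,.45,.24),-90)
go((.5,.1,.24),frm=(.4,.45,.24,-90));go((.5,-.2,.24),frm=(.4,.45,.24,-90))
E
```

```text
[[ 0.565 -0.026  0.026]
 [ 0.567 -0.063  0.026]
 [ 0.569 -0.1    0.026]
 [ 0.482 -0.029  0.026]
 [ 0.482 -0.065  0.026]
 [ 0.484 -0.102  0.026]]
(np.float64(1.7599888090393092), array([ 0.51688563, -0.06468834]), array([0.00080384, 0.00025213, 0.00120272, 0.00051191, 0.00078959,
       0.00054607]))
[[ 0.515 -0.383  0.025]
 [ 0.468 -0.419  0.025]
 [ 0.473 -0.383  0.025]
 [ 0.512 -0.419  0.025]]
[[ 0.539 -0.317  0.024]
 [ 0.531 -0.444  0.024]
 [ 0.446 -0.437  0.024]
 [ 0.453 -0.307  0.024]]
[-0.00113687 -0.08071948 -0.14400061] [8.05356767e-04 2.99271158e-01 9.54167766e-01] [ 9.99999511e-01 -7.88981345e-04 -5.96579587e-04]
[[0.42  0.345 0.004]
 [0.412 0.174 0.004]]
shift [ 7.014e-01 -1.387e+00  2.000e-04] turn [ 0.     -0.0002 -0.0394]
shift [ 1.75 -0.5  -0.  ] turn [0. 0. 0.]
shift [ 3.25 -0.5  -0.  ] turn [0. 0. 0.]
```

View pics/wrist0.png

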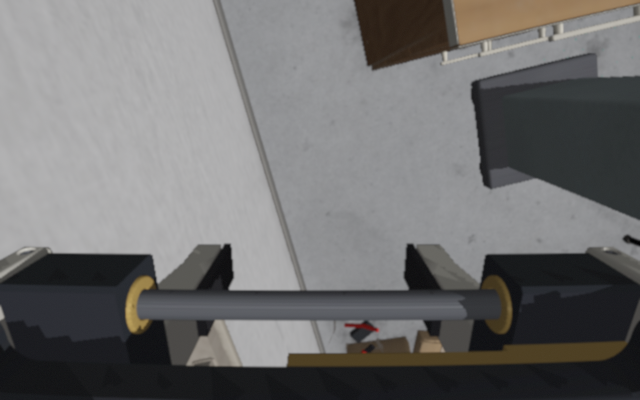

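Measured so far: magazine at about (0.517,-0.065), yaw 1.8°. The stand has three cutters: two long, one short. The dock is at about (0.606,0.25), yaw about -2.7°. Now moving toward the stand, with the jaws turned along world x (yaw 180).

```bash
python3 -m handwheel '[[[0.42,-0.83,0],[0,0,0.098]],[[0.42,-0.83,0],[0,0,0.098]],[[0.42,-0.83,0],[0,0,0.098]],[[0.42,-0.83,0],[0,0,0.098]],[[0.42,-0.83,0],[0,0,0.098]]]' -1
python3 -c "
from h import *
print(tool()[2]['joint_pos'])
go((.45,.33,.24),180)"
```

```text
clock: 0.57
tool_pos: [0.3083, 0.529, 0.2406]
orientation: [-180.0, -0.0, -139.9]
force: [-0.5, -0.0, -0.4]
opening: 0.0879
[ 7.80309576e+01  1.47271844e+01 -7.59196493e+00  6.68731899e-03
 -6.77353526e+01 -3.79686396e+01]
shift [ 0.0982 -1.2178  0.0037] turn [-1.000e-04 -1.000e-04  1.113e-01]
```

```bash
python3 -m handwheel '[[[0.08,-0.99,0],[0,0,0.098]],[[0.08,-0.99,0],[0,0,0.098]],[[0.08,-0.99,0],[0,0,0.098]],[[0.08,-0.99,0],[0,0,0.098]],[[0.08,-0.99,0],[0,0,0.098]]]' -1
python3 -m handwheel '[[[0,-1,0],[0,0,0.013]],[[0,-1,0],[0,0,0.013]],[[0,-1,0],[0,0,0.013]],[[0,-1,0],[0,0,0.013]],[[0,-1,0],[0,0,0.013]]]' -1
python3 -m handwheel '[[[-0.2,-1,0],[0,0,0]],[[-0.2,-1,0],[0,0,0]],[[-0.2,-1,0],[0,0,0]],[[-0.2,-1,0],[0,0,0]],[[-0.2,-1,0],[0,0,0]]]' -1
python3 -c "
from h import *
go((.5,-.37,.22),180)"
```

```text
clock: 0.98
tool_pos: [0.4234, 0.3687, 0.2405]
orientation: [-180.0, -0.0, -175.2]
force: [0.5, -1.0, -0.4]
opening: 0.0875
clock: 1.4
tool_pos: [0.4401, 0.1694, 0.2405]
orientation: [-180.0, -0.0, -179.5]
force: [-0.4, -0.3, -0.3]
opening: 0.0876
clock: 1.82
tool_pos: [0.4824, -0.0297, 0.2408]
orientation: [180.0, 0.0, -179.4]
force: [0.9, 0.6, 0.7]
opening: 0.0876
shift [-0.0711 -1.7023  0.1036] turn [0.     0.0001 0.0016]
```

```bash
python3 -c "
from h import *
s=snap('wrist');save(s,'wm');np.savez('/tmp/wm.npz',**s)"
python3 -m handwheel '[[[-0.04,-0.85,0],[0,0,0]],[[-0.04,-0.85,0],[0,0,0]],[[-0.04,-0.85,0],[0,0,0]],[[-0.04,-0.85,0],[0,0,0]],[[-0.04,-0.85,0],[0,0,0.0016]]]' -1
python3 -m handwheel '[[[-0.03,-0.85,0],[0,0,0]],[[-0.03,-0.85,0],[0,0,0]],[[-0.03,-0.85,0],[0,0,0]],[[-0.03,-0.85,0],[0,0,0]],[[-0.03,-0.85,0],[0,0,0]]]' -1
python3 -m handwheel '[[[0,0,0],[0,0,0]],[[0,0,0],[0,0,0]]]' -1
python3 -c "
from h import *
s=snap('wrist');save(s,'ws');np.savez('/tmp/ws.npz',**s)
a=cv2.imread('pics/wm.png')[:330];b=cv2.imread('pics/ws.png')[:330]
cv2.imwrite('pics/both.png',cv2.resize(np.vstack([a,b]),None,fx=.9,fy=.9))"
```

```text
clock: 2.28
tool_pos: [0.4918, -0.2024, 0.24]
orientation: [-179.9, -0.1, 179.8]
force: [0.2, 1.6, 0.3]
opening: 0.0877
clock: 2.7
tool_pos: [0.4977, -0.3726, 0.2393]
orientation: [-180.0, -0.1, 179.8]
force: [0.5, 0.7, 0.1]
opening: 0.0876
clock: 2.87
tool_pos: [0.4978, -0.3674, 0.2398]
orientation: [180.0, -0.1, 179.9]
force: [-0.2, 0.0, -0.3]
opening: 0.0875
```

View pics/both.png

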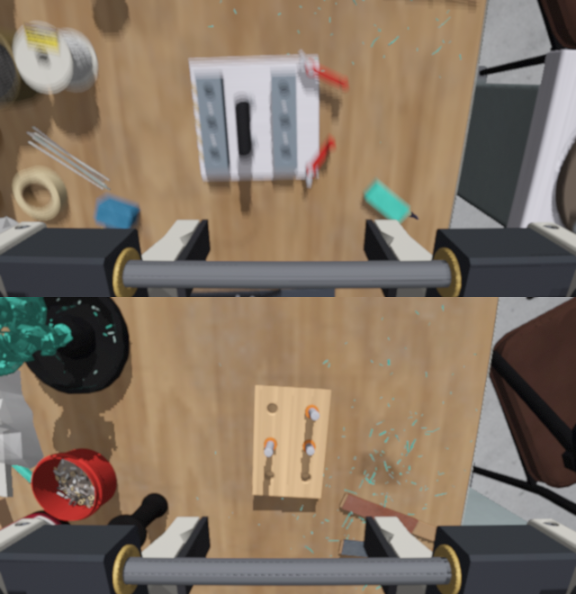

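The upper view shows the magazine with both levers half open. The lower one shows the stand with exactly three cutters, collars at displayed (313,413), (311,448) and (270,448). Measuring now.

```bash
cat >> h.py <<'E'
def collars(s,z,box=(0,0,640,240)):
    hsv=cv2.cvtColor(s['color'],cv2.COLOR_RGB2HSV); m=cv2.inRange(hsv,(4,140,120),(16,255,255))
    k=np.zeros_like(m);k[box[1]:box[3],box[0]:box[2]]=m[box[1]:box[3],box[0]:box[2]]
    k=cv2.morphologyEx(k,cv2.MORPH_CLOSE,np.ones((5,5)))
    for c in cv2.findContours(k,cv2.RETR_EXTERNAL,cv2.CHAIN_APPROX_NONE)[0]:
        if len(c)<12: continue
        W=onplane(s,c.reshape(-1,2),z)[:,:2]*1000
        q,r=cv2.minEnclosingCircle(W.astype(np.float32)); print('collar px',c.reshape(-1,2).mean(0).round(1),'xy mm',np.round(q,1),'dia',round(2*r,1))
def knobs(s,box=(0,0,640,250)):
    hsv=cv2.cvtColor(s['color'],cv2.COLOR_RGB2HSV); m=cv2.inRange(hsv,(0,160,90),(5,255,255))|cv2.inRange(hsv,(173,160,90),(180,255,255))
    k=np.zeros_like(m);k[box[1]:box[3],box[0]:box[2]]=m[box[1]:box[3],box[0]:box[2]]
    for c in cv2.findContours(k,cv2.RETR_EXTERNAL,cv2.CHAIN_APPROX_NONE)[0]:
        if len(c)<12: continue
        (cx,cy),(w,h),a=cv2.minAreaRect(c); b=cv2.boxPoints(((cx,cy),(w,h),a))
        W=onplane(s,b,.022)[:,:2]*1000
        print('lever px',np.round((cx,cy)),'box mm',np.round(W,0).tolist())
def sockets(s,box,z=.026):
    a,b,c,d=box; g=cv2.cvtColor(s['color'],cv2.COLOR_RGB2GRAY)[b:d,a:c]
    g=cv2.resize(g,None,fx=3,fy=3,interpolation=cv2.INTER_CUBIC)
    bh=cv2.morphologyEx(g,cv2.MORPH_BLACKHAT,cv2.getStructuringElement(2,(31,31)))
    n,l,st,ce=cv2.connectedComponentsWithStats((bh>30).astype(np.uint8))
    for i in range(1,n):
        if 40<st[i,4]<600:
            uv=ce[i]/3+[a-1/3,b-1/3]; print('hole',uv.round(1),st[i,2:5],np.round(onplane(s,[uv],z)[0,:2]*1000,1))
E
python3 - <<'E'
from h import *
s=dict(np.load('/tmp/ws.npz')); collars(s,.027)
s=dict(np.load('/tmp/wm.npz')); knobs(s); sockets(s,(210,60,360,205))
save(s,'mag2',(200,50,400,210),4)
E
```

```text
collar px [ 40. 222.] xy mm [ 814.3 -310.2] dia 35.0
collar px [ 38.6 191. ] xy mm [ 808.6 -347.3] dia 8.7
collar px [123.6 188. ] xy mm [ 709.5 -350.3] dia 11.9
collar px [ 54.  176.1] xy mm [ 786.4 -363.7] dia 10.6
collar px [341.8 163.6] xy mm [ 472.3 -374.9] dia 15.2
collar px [300.6 161. ] xy mm [ 516.4 -377.1] dia 15.0
collar px [344.1 125.3] xy mm [ 469.2 -414.1] dia 15.1
lever px [359. 171.] box mm [[452.0, -16.0], [433.0, -49.0], [425.0, -45.0], [444.0, -11.0]]
lever px [369.  87.] box mm [[449.0, -120.0], [446.0, -126.0], [416.0, -112.0], [419.0, -107.0]]
hole [349.6  77.5] [12 11 65] [ 452.3 -125.3]
hole [231.  101.2] [11  7 52] [ 570.9 -101.6]
hole [357.5 117. ] [ 12  18 143] [443.  -87.1]
hole [358.2 164.7] [ 10  30 203] [440.1 -37.9]
hole [340.4 191.2] [ 10  32 185] [458.   -8.6]
hole [349.1 196. ] [ 11  20 116] [448.5  -3.2]
hole [337.1 202. ] [ 17  15 207] [461.3   3.8]
```

View pics/mag2.png

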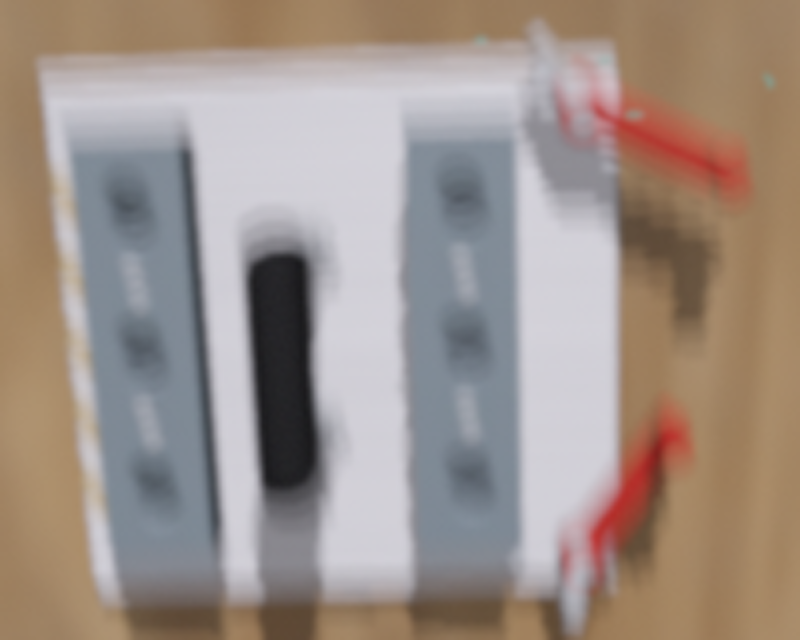

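The magazine picture is blurred because the arm was moving; I'll redo it when the arm is still. The collars fit the stand's 45 x 40 mm grid. Going to cutter B, the long one at (469,-414).

```bash
python3 -m handwheel '[[[0.143,-0.23,0.65],[0,0,0]],[[0.143,-0.23,0.65],[0,0,0]],[[0.143,-0.23,0.65],[0,0,0]],[[0.143,-0.23,0.65],[0,0,0]],[[0.143,-0.23,0.65],[0,0,0]]]' 0
python3 -m handwheel '[[[0,0,0],[0,0,0]],[[0,0,0],[0,0,0]]]'
python3 - <<'E'
from h import *
s=snap('wrist');collars(s,.027,(200,60,440,290)); save(s,'b1',(180,100,460,340),2)
go((.4692,-.4141,.051),180)
E
```

```text
clock: 3.33
tool_pos: [0.4669, -0.4113, 0.1065]
orientation: [179.8, -0.4, 180.0]
force: [-0.2, 0.5, -0.8]
opening: 0.0592
clock: 3.5
tool_pos: [0.4714, -0.4129, 0.1127]
orientation: [-179.9, 0.1, -179.9]
force: [0.7, 0.3, 1.0]
opening: 0.0475
collar px [318.1 259.7] xy mm [ 471.3 -374.5] dia 16.6
collar px [321.2 208.2] xy mm [ 469.2 -414.4] dia 16.5
shift [ 0.0127 -0.0046  0.31  ] turn [-0.0003  0.0005  0.0003]
```

View pics/b1.png

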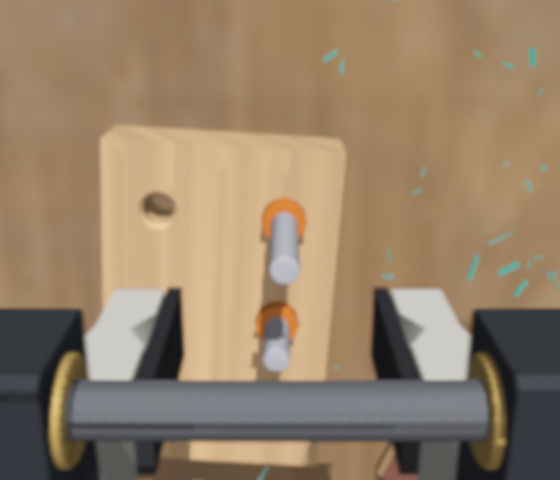

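The image confirms B is well centred between the jaws, with its collar at (469.2,-414.4). Descending and gripping.

```bash
python3 -m handwheel '[[[0.01,-0.005,0.09],[0,0,0]],[[0.01,-0.005,0.18],[0,0,0]],[[0.01,-0.005,0.25],[0,0,0]],[[0.01,-0.005,0.29],[0,0,0]],[[0.01,-0.005,0.305],[0,0,0]]]' 0
python3 -m handwheel '[[[0,0,0],[0,0,0]],[[0,0,0],[0,0,0]],[[0,0,0],[0,0,0]],[[0,0,0],[0,0,0]],[[0,0,0],[0,0,0]]]' 1
python3 -m handwheel '[[[0,0,-0.06],[0,0,0]],[[0,0,-0.15],[0,0,0]],[[0,0,-0.28],[0,0,0]],[[0,0,-0.4],[0,0,0]],[[0,0,-0.45],[0,0,0]]]' 1
python3 -m handwheel '[[[0,1,0],[0,0,0]],[[0,1,0],[0,0,0]],[[0,1,0],[0,0,0]],[[0,1,0],[0,0,0]],[[0,1,0],[0,0,0]]]' 1
python3 -m handwheel '[[[0,0,0],[0,0,0]],[[0,0,0],[0,0,0]],[[0,0,0],[0,0,0]]]' 1
python3 - <<'E'
from h import *
s=snap('wrist');np.savez('/tmp/m3.npz',**s)
save(s,'m3',(180,0,460,200),2)
a=s['color'][200:340,180:460,::-1];cv2.imwrite('pics/m3.png',np.vstack([cv2.imread('pics/m3.png'),cv2.resize(a,None,fx=2,fy=2)])[:600])
E
```

```text
clock: 3.97
tool_pos: [0.4683, -0.4139, 0.0499]
orientation: [-180.0, 0.0, -180.0]
force: [0.1, -0.2, -0.7]
opening: 0.0437
clock: 4.38
tool_pos: [0.468, -0.4146, 0.0503]
orientation: [-180.0, 0.1, 180.0]
force: [0.4, 0.2, -0.6]
opening: 0.0164
clock: 4.8
tool_pos: [0.469, -0.4154, 0.1442]
orientation: [-179.8, 0.2, -180.0]
force: [2.0, -0.6, 0.8]
opening: 0.0079
clock: 5.22
tool_pos: [0.4671, -0.2122, 0.1401]
orientation: [180.0, 0.0, 180.0]
force: [0.3, -0.4, -0.2]
opening: 0.0081
clock: 5.47
tool_pos: [0.468, -0.2143, 0.1401]
orientation: [-180.0, 0.0, -180.0]
force: [0.5, 0.3, -0.3]
opening: 0.0083
```

View pics/m3.png

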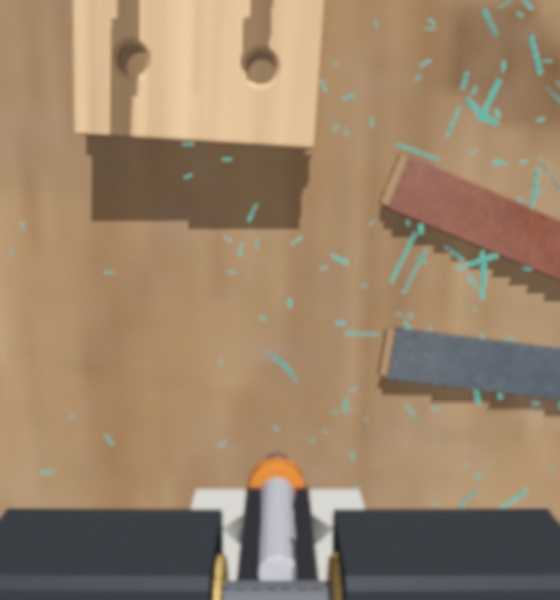

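The cutter came out, held upright with its collar at about (318,237). Next I go beyond the magazine for one still view of it.

```bash
python3 -m handwheel '[[[-0.2,0.7,-0.25],[0,0,0]],[[-0.2,0.7,-0.25],[0,0,0]],[[-0.2,0.7,-0.25],[0,0,0]],[[-0.2,0.7,-0.25],[0,0,0]],[[-0.2,0.7,-0.25],[0,0,0]]]' 1
python3 -m handwheel '[[[-0.1,0.45,0],[0,0,0]],[[-0.1,0.45,0],[0,0,0]],[[-0.1,0.45,0],[0,0,0]],[[-0.1,0.45,0],[0,0,0]],[[-0.1,0.45,0],[0,0,0]]]' 1
python3 -m handwheel '[[[0,0,0],[0,0,0]],[[0,0,0],[0,0,0]],[[0,0,0],[0,0,0]],[[0,0,0],[0,0,0]],[[0,0,0],[0,0,0]]]' 1
python3 - <<'E'
from h import *
s=snap('wrist');np.savez('/tmp/m4.npz',**s)
a=np.load('/tmp/m3.npz'); print(tool()[0])
C,D=ray(a,[(318,227.5)]); print('collar far edge z rel TCP', C+D*((-.2143-.008-C[1])/D[:,1])[:,None]-np.array([.468,-.2143,.1401]))
save(s,'m4',(200,20,460,220),3)
E
```

```text
clock: 5.93
tool_pos: [0.5107, -0.0721, 0.1918]
orientation: [180.0, 0.2, -179.9]
force: [0.2, -0.7, 0.1]
opening: 0.0085
clock: 6.35
tool_pos: [0.5279, 0.015, 0.189]
orientation: [-180.0, -0.1, 180.0]
force: [0.2, -0.3, -0.6]
opening: 0.0081
clock: 6.77
tool_pos: [0.5277, 0.015, 0.1896]
orientation: [180.0, 0.0, 179.9]
force: [0.7, -0.3, -0.1]
opening: 0.0076
[0.52770758 0.01519633 0.18965641]
collar far edge z rel TCP [[-0.0002364  -0.008      -0.03616975]]
```

View pics/m4.png

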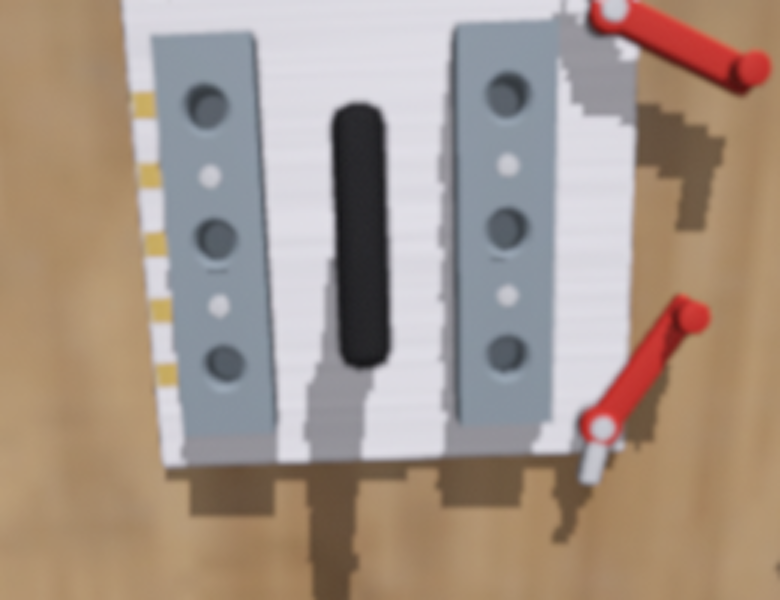

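A sharp view: rear holes at crop (206,106), (215,239), (225,363); front at (508,94), (507,228), (507,354); knobs at (752,68) and (693,316). The cutter is held about 10 mm lower than planned.

```bash
cat >> h.py <<'E'
SM=[(.05,-.036),(.05,0),(.05,.036),(-.034,-.036),(-.034,0),(-.034,.036)]
def magw(a,t,p):
    a=np.radians(a); return np.array([[np.cos(a),-np.sin(a)],[np.sin(a),np.cos(a)]])@np.array(p)+t
E
python3 - <<'E'
from h import *
s=dict(np.load('/tmp/m4.npz'))
def px(x,y): return ((x+.5)/3-.5+200,(y+.5)/3-.5+20)
W=onplane(s,[px(*q) for q in[(206,106),(215,239),(225,363),(508,94),(507,228),(507,354)]],.026)
a,t,r=fit(SM,W);print(a,t,r)
K=onplane(s,[px(752,68),px(693,316)],.0315);print('knobs R,L',K.round(4))
for n,k,py in(('R',K[0],-.059),('L',K[1],.059)):
    pv=magw(a,t,(-.064,py));d=k[:2]-pv;print(n,'pivot',pv.round(4),'r',np.linalg.norm(d).round(4),'ang in mag',np.degrees(np.arctan2(d[1],d[0]))-a)
for p in SM: print(p,magw(a,t,p).round(4))
go(np.r_[magw(a,t,(.05,-.036)),.12],180)
E
```

```text
2.048316490325397 [ 0.51780383 -0.06210429] [2.54497873e-04 7.07699530e-05 5.42619562e-04 1.56533464e-04
 2.75183648e-04 1.37799282e-04]
knobs R,L [[ 0.4196 -0.1059  0.0315]
 [ 0.4301 -0.0392  0.0315]]
R pivot [ 0.456  -0.1234] r 0.0403 ang in mag 152.28062881362192
L pivot [ 0.4517 -0.0054] r 0.0401 ang in mag -124.73575357443902
(0.05, -0.036) [ 0.5691 -0.0963]
(0.05, 0) [ 0.5678 -0.0603]
(0.05, 0.036) [ 0.5665 -0.0243]
(-0.034, -0.036) [ 0.4851 -0.0993]
(-0.034, 0) [ 0.4838 -0.0633]
(-0.034, 0.036) [ 0.4825 -0.0273]
shift [-0.2072 -0.5573  0.3483] turn [ 0.      0.     -0.0001]
```

Holes fit to 0.5 mm: magazine at (0.5178,-0.0621), yaw 2.05°. The left lever is about 10° open and the right about 38°. Moving over long_socket_3.

```bash
python3 -m handwheel '[[[-0.207,-0.557,0],[0,0,0]],[[-0.207,-0.557,0],[0,0,0]],[[-0.207,-0.557,0],[0,0,0]],[[-0.207,-0.557,0.2],[0,0,0]],[[-0.207,-0.557,0.34],[0,0,0]]]' 1
python3 -m handwheel '[[[0,0,0],[0,0,0]],[[0,0,0.03],[0,0,0]],[[0,0,0.05],[0,0,0]],[[0,0,0.05],[0,0,0]],[[0,0,0.05],[0,0,0]]]' 1
python3 - <<'E'
from h import *
s=snap('wrist');save(s,'m5',(240,180,400,300),4);np.savez('/tmp/m5.npz',**s)
go((.5691,-.0963,.066),180)
E
```

```text
clock: 7.23
tool_pos: [0.5699, -0.0977, 0.1207]
orientation: [180.0, 0.1, 179.8]
force: [-0.6, 1.1, -2.0]
opening: 0.0083
clock: 7.65
tool_pos: [0.57, -0.0953, 0.113]
orientation: [180.0, 0.1, -180.0]
force: [0.5, 0.0, 0.8]
opening: 0.0084
shift [ 0.0048 -0.005   0.2352] turn [0.     0.0004 0.0001]
```

View pics/m5.png

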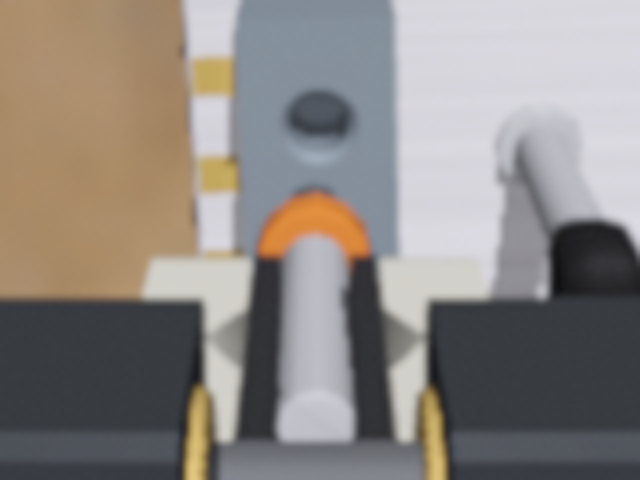

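```bash
python3 - <<'E'
from h import *
s=dict(np.load('/tmp/m5.npz'))
f=lambda x,y:((x+.5)/4-.5+240,(y+.5)/4-.5+180)
print(onplane(s,[f(321,127)],.026), onplane(s,[f(314,187)],.112-.052))
C,D=ray(s,[f(314,193)]);print(C+D*((-.0953-.008-C[1])/D[:,1])[:,None])
E
python3 -m handwheel '[[[0.005,-0.005,0.06],[0,0,0]],[[0.005,-0.005,0.1],[0,0,0]],[[0.005,-0.005,0.12],[0,0,0]],[[0.005,-0.005,0.12],[0,0,0]],[[0.005,-0.005,0.12],[0,0,0]]]' 1
```

```text
[[ 0.56863781 -0.09520722  0.026     ]] [[ 0.56976332 -0.09727688  0.06      ]]
[[ 0.56971079 -0.1033      0.07744311]]
clock: 8.12
tool_pos: [0.5682, -0.0967, 0.0877]
orientation: [-180.0, -0.0, -180.0]
force: [0.0, -0.1, -0.2]
opening: 0.0083
```

```bash
python3 -m handwheel '[[[-0.003,0.002,0.04],[0,0,0]],[[-0.003,0.002,0.07],[0,0,0]],[[-0.003,0.002,0.1],[0,0,0]],[[-0.003,0.002,0.12],[0,0,0]],[[-0.003,0.002,0.125],[0,0,0]]]' 1
python3 -m handwheel '[[[0,0,0],[0,0,0]],[[0,0,0],[0,0,0]]]' 1
```

```text
clock: 8.53
tool_pos: [0.5684, -0.0961, 0.0616]
orientation: [180.0, -0.1, 180.0]
force: [-0.4, 2.5, 1.7]
opening: 0.0081
clock: 8.7
tool_pos: [0.5684, -0.0963, 0.0622]
orientation: [180.0, -0.0, 180.0]
force: [-1.0, 2.6, -2.0]
opening: 0.0081
```

```bash
python3 -m handwheel '[[[0,0,0],[0,0,0]],[[0,0,0],[0,0,0]],[[0,0,0],[0,0,0]],[[0,0,-0.01],[0,0,0]]]' 0.54
python3 -m handwheel '[[[0,0,-0.1],[0,0,0]],[[0,0,-0.25],[0,0,0]],[[0,0,-0.4],[0,0,0]],[[0,0,-0.5],[0,0,0]],[[0,0,-0.5],[0,0,0]]]' 0.54
python3 -m handwheel '[[[0.13,-0.7,0],[0,0,0]],[[0.13,-0.7,0],[0,0,0]],[[0.13,-0.7,0],[0,0,0]],[[0.13,-0.7,0],[0,0,0]],[[0.13,-0.7,0],[0,0,0]]]' 0.36
python3 -m handwheel '[[[0.13,-0.7,0],[0,0,0]],[[0.13,-0.7,0],[0,0,0]],[[0.13,-0.7,0.1],[0,0,0]],[[0.13,-0.7,0.22],[0,0,0]],[[0.13,-0.7,0.22],[0,0,0]]]' 0.36
python3 -m handwheel '[[[0,0,0],[0,0,0]],[[0,0,0],[0,0,0]],[[0,0,0],[0,0,0]]]'
python3 - <<'E'
from h import *
s=snap('wrist');collars(s,.027,(200,60,440,285));save(s,'b2',(180,100,460,340),2)
go((.5164,-.377,.051),180)
E
```

```text
clock: 9.03
tool_pos: [0.5685, -0.0966, 0.0645]
orientation: [-180.0, -0.0, 180.0]
force: [-0.1, -0.4, 0.5]
opening: 0.0196
clock: 9.45
tool_pos: [0.5714, -0.0966, 0.17]
orientation: [-180.0, 0.5, -180.0]
force: [1.0, 0.4, 0.5]
opening: 0.0198
clock: 9.87
tool_pos: [0.5414, -0.2398, 0.1643]
orientation: [-180.0, -0.0, 179.8]
force: [0.6, -0.8, -0.1]
opening: 0.0279
clock: 10.28
tool_pos: [0.5129, -0.3781, 0.1149]
orientation: [179.8, -0.4, 179.7]
force: [-0.9, 0.6, -2.5]
opening: 0.0282
clock: 10.53
tool_pos: [0.5177, -0.3758, 0.1218]
orientation: [-180.0, 0.1, -179.9]
force: [0.3, 0.1, -0.4]
opening: 0.0279
collar px [380.2 207.9] xy mm [ 471.4 -374.5] dia 16.4
collar px [320.  204.1] xy mm [ 516.3 -377.1] dia 16.0
shift [ 0.0078 -0.0065  0.355 ] turn [-0.0001  0.0003  0.0002]
```

```bash
python3 -m handwheel '[[[0.007,-0.006,0.1],[0,0,0]],[[0.007,-0.006,0.2],[0,0,0]],[[0.007,-0.006,0.28],[0,0,0]],[[0.007,-0.006,0.33],[0,0,0]],[[0.007,-0.006,0.352],[0,0,0]]]' 0.36
python3 -m handwheel '[[[0,0,0],[0,0,0]],[[0,0,0],[0,0,0]],[[0,0,0],[0,0,0]],[[0,0,0],[0,0,0]],[[0,0,0],[0,0,0]]]' 1
python3 -m handwheel '[[[0,0,0],[0,0,0]],[[0,0,0],[0,0,0]]]' 1
python3 -m handwheel '[[[0,0,-0.1],[0,0,0]],[[0,0,-0.25],[0,0,0]],[[0,0,-0.4],[0,0,0]],[[0,0,-0.5],[0,0,0]],[[0,0,-0.55],[0,0,0]]]' 1
python3 -m handwheel '[[[-0.12,0.9,-0.1],[0,0,0]],[[-0.12,0.9,-0.1],[0,0,0]],[[-0.12,0.9,-0.1],[0,0,0]],[[-0.12,0.9,-0.1],[0,0,0]],[[-0.12,0.9,-0.1],[0,0,0]]]' 1
python3 -m handwheel '[[[-0.12,0.9,-0.1],[0,0,0]],[[-0.12,0.9,-0.1],[0,0,0]],[[-0.12,0.9,-0.1],[0,0,0]],[[-0.12,0.9,-0.1],[0,0,0]],[[-0.12,0.9,-0.1],[0,0,0]]]' 1
python3 -m handwheel '[[[0,0,0],[0,0,0]],[[0,0,0],[0,0,0]],[[0,0,0],[0,0,0]],[[0,0,0],[0,0,0]]]' 1
python3 - <<'E'
from h import *
s=snap('wrist');np.savez('/tmp/m6.npz',**s)
save(s,'m6',(180,20,460,300),2.1); print(tool()[0])
E
```

```text
clock: 11.0
tool_pos: [0.5154, -0.3766, 0.0495]
orientation: [180.0, -0.0, -179.9]
force: [-0.3, -0.3, 0.7]
opening: 0.0281
clock: 11.42
tool_pos: [0.516, -0.3779, 0.0513]
orientation: [-180.0, 0.1, 180.0]
force: [0.4, 0.9, 3.0]
opening: 0.0087
clock: 11.58
tool_pos: [0.516, -0.3779, 0.0512]
orientation: [-180.0, 0.1, 180.0]
force: [0.6, 2.2, 5.2]
opening: 0.0083
clock: 12.0
tool_pos: [0.5163, -0.3783, 0.1636]
orientation: [-179.9, 0.2, 180.0]
force: [1.1, -0.0, -0.2]
opening: 0.0082
clock: 12.42
tool_pos: [0.5393, -0.1939, 0.1803]
orientation: [180.0, 0.0, -179.9]
force: [0.2, -0.4, -0.1]
opening: 0.0085
clock: 12.83
tool_pos: [0.5637, -0.0136, 0.2003]
orientation: [180.0, 0.0, -179.9]
force: [-0.0, -0.2, -0.1]
opening: 0.0083
clock: 13.17
tool_pos: [0.5629, -0.0185, 0.1997]
orientation: [-180.0, -0.1, 179.9]
force: [0.2, -0.9, -0.9]
opening: 0.0081
[ 0.56295912 -0.01861111  0.19974459]
```

View pics/m6.png

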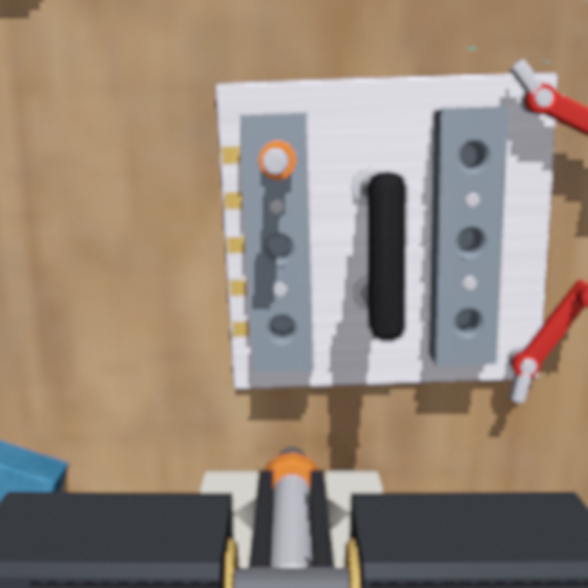

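B stands seated in long_socket_3. Holes remain at crop (279,244), (282,325), (474,153), (471,239) and (468,319).

Run:
```python
from h import *
s=dict(np.load('/tmp/m6.npz'));p=np.array([.563,-.0186,.1997])
f=lambda x,y:((x+.5)/2.1-.5+180,(y+.5)/2.1-.5+20)
W=onplane(s,[f(*q) for q in[(279,245),(282,325),(474,153),(471,239),(468,319)]],.026)
a,t,r=fit(SM[1:],W);print(a,t,r,magw(a,t,(.05,.036)))
C,D=ray(s,[f(292,453)]);print(C+D*((p[1]-.008-C[1])/D[:,1])[:,None]-p)
collars(s,.029,(180,20,460,160))
go(np.r_[magw(a,t,(.05,.036)),.085],180)
```

```text
1.8903199219764135 [ 0.51776224 -0.06260751] [0.00023265 0.00026088 0.00017295 0.00019989 0.00025665] [ 0.56654753 -0.02497778]
[[-0.00089623 -0.008      -0.02464503]]
collar px [454.5 155.1] xy mm [436.  -43.1] dia 9.2
collar px [314.1  95. ] xy mm [568.2 -96.3] dia 14.5
collar px [454.   68.2] xy mm [ 444.8 -120.1] dia 10.0
shift [-0.0184 -0.0317  0.5737] turn [-0.     -0.0001 -0.0003]
```

```bash
python3 -m handwheel '[[[-0.018,-0.035,0.1],[0,0,0]],[[-0.018,-0.035,0.28],[0,0,0]],[[-0.018,-0.035,0.44],[0,0,0]],[[-0.018,-0.035,0.54],[0,0,0]],[[-0.018,-0.035,0.57],[0,0,0]]]' 1
python3 -m handwheel '[[[0,0,0],[0,0,0]],[[0,0,0],[0,0,0]],[[0,0,0],[0,0,0]]]' 1
python3 -c "
from h import *
go((.5665,-.0257,.0535),180)"
```

```text
clock: 13.63
tool_pos: [0.5644, -0.0262, 0.0824]
orientation: [-179.9, -0.3, 179.8]
force: [-1.0, -0.3, -0.1]
opening: 0.0083
clock: 13.88
tool_pos: [0.5681, -0.0247, 0.0878]
orientation: [180.0, 0.1, 180.0]
force: [-0.6, -0.7, 0.2]
opening: 0.0081
shift [ 0.0086 -0.0052  0.1715] turn [ 0.0001  0.0004 -0.0001]
```

```bash
python3 -m handwheel '[[[0.007,-0.005,0.05],[0,0,0]],[[0.007,-0.005,0.09],[0,0,0]],[[0.007,-0.005,0.13],[0,0,0]],[[0.007,-0.005,0.155],[0,0,0]],[[0.007,-0.005,0.17],[0,0,0]]]' 1
python3 -m handwheel '[[[0,0,0],[0,0,0]],[[0,0,0],[0,0,0]]]' 1
```

```text
clock: 14.3
tool_pos: [0.5662, -0.0254, 0.0528]
orientation: [-180.0, 0.0, -179.9]
force: [-10.8, 5.0, 40.2]
opening: 0.0084
clock: 14.47
tool_pos: [0.5659, -0.0253, 0.0531]
orientation: [-180.0, 0.0, -180.0]
force: [-4.4, 1.2, 11.9]
opening: 0.0083
```

```bash
python3 -m handwheel '[[[0,0,0],[0,0,0]],[[0,0,0],[0,0,0]],[[0,0,0],[0,0,0]],[[0,0,-0.01],[0,0,0]]]' 0.54
python3 -m handwheel '[[[0,0,-0.1],[0,0,0]],[[0,0,-0.25],[0,0,0]],[[0,0,-0.4],[0,0,0]],[[0,0,-0.5],[0,0,0]],[[0,0,-0.55],[0,0,0]]]' 0.54
python3 -m handwheel '[[[0.24,-0.9,0],[0,0,0]],[[0.24,-0.9,0],[0,0,0]],[[0.24,-0.9,0],[0,0,0]],[[0.24,-0.9,0],[0,0,0]],[[0.24,-0.9,0],[0,0,0]]]' 0.2
python3 -m handwheel '[[[0.235,-0.85,0],[0,0,0]],[[0.235,-0.85,0],[0,0,0]],[[0.235,-0.85,0.1],[0,0,0]],[[0.235,-0.85,0.22],[0,0,0]],[[0.235,-0.85,0.22],[0,0,0]]]' 0.2
python3 -m handwheel '[[[0,0,0],[0,0,0]],[[0,0,0],[0,0,0]],[[0,0,0],[0,0,0]]]'
python3 - <<'E'
from h import *
s=snap('wrist');collars(s,.027,(200,60,440,285))
go((.4715,-.3747,.046),180)
E
```

```text
clock: 14.8
tool_pos: [0.565, -0.0257, 0.0535]
orientation: [-180.0, -0.1, 180.0]
force: [-0.6, -0.5, 0.1]
opening: 0.0199
clock: 15.22
tool_pos: [0.5668, -0.0255, 0.1672]
orientation: [180.0, 0.2, -180.0]
force: [0.0, 0.4, 0.6]
opening: 0.0201
clock: 15.63
tool_pos: [0.5154, -0.2086, 0.1634]
orientation: [180.0, -0.1, 179.9]
force: [0.6, 0.0, 0.1]
opening: 0.0349
clock: 16.05
tool_pos: [0.4681, -0.3781, 0.1176]
orientation: [179.9, -0.1, 179.8]
force: [0.2, 0.3, -0.2]
opening: 0.0348
clock: 16.3
tool_pos: [0.4703, -0.3754, 0.1198]
orientation: [180.0, -0.0, 180.0]
force: [0.2, -0.5, 0.1]
opening: 0.0351
collar px [316.3 208. ] xy mm [ 471.6 -374.5] dia 16.1
shift [-0.0033  0.0022  0.3718] turn [-0.      0.      0.0001]
```

```bash
python3 -m handwheel '[[[-0.004,0.003,0.1],[0,0,0]],[[-0.004,0.003,0.2],[0,0,0]],[[-0.004,0.003,0.29],[0,0,0]],[[-0.004,0.003,0.35],[0,0,0]],[[-0.004,0.003,0.368],[0,0,0]]]' 0.2
python3 -m handwheel '[[[0,0,0],[0,0,0]],[[0,0,0],[0,0,0]],[[0,0,0],[0,0,0]],[[0,0,0],[0,0,0]],[[0,0,0],[0,0,0]]]' 1
python3 -m handwheel '[[[0,0,0],[0,0,0]],[[0,0,0],[0,0,0]],[[0,0,0],[0,0,0]]]' 1
python3 -m handwheel '[[[0,0,-0.1],[0,0,0]],[[0,0,-0.25],[0,0,0]],[[0,0,-0.4],[0,0,0]],[[0,0,-0.5],[0,0,0]],[[0,0,-0.55],[0,0,0]]]' 1
python3 -m handwheel '[[[-0.03,0.92,-0.1],[0,0,0]],[[-0.03,0.92,-0.1],[0,0,0]],[[-0.03,0.92,-0.1],[0,0,0]],[[-0.03,0.92,-0.1],[0,0,0]],[[-0.03,0.92,-0.1],[0,0,0]]]' 1
python3 -m handwheel '[[[-0.03,0.9,-0.1],[0,0,0]],[[-0.03,0.9,-0.1],[0,0,0]],[[-0.03,0.9,-0.1],[0,0,0]],[[-0.03,0.9,-0.1],[0,0,0]],[[-0.03,0.9,-0.1],[0,0,0]]]' 1
python3 -m handwheel '[[[0,0,0],[0,0,0]],[[0,0,0],[0,0,0]],[[0,0,0],[0,0,0]],[[0,0,0],[0,0,0]]]' 1
python3 - <<'E'
from h import *
s=snap('wrist');np.savez('/tmp/m7.npz',**s)
save(s,'m7',(180,20,460,300),2.1); print(tool()[0])
E
```

```text
clock: 16.77
tool_pos: [0.4711, -0.3735, 0.0453]
orientation: [179.9, -0.1, -179.9]
force: [-1.0, 0.7, 0.2]
opening: 0.0351
clock: 17.18
tool_pos: [0.4718, -0.3751, 0.0475]
orientation: [-180.0, 0.1, 180.0]
force: [0.8, 0.2, 3.3]
opening: 0.0077
clock: 17.43
tool_pos: [0.4718, -0.3752, 0.0475]
orientation: [-180.0, 0.1, 180.0]
force: [-0.9, 1.8, 5.3]
opening: 0.008
clock: 17.85
tool_pos: [0.4723, -0.3757, 0.1599]
orientation: [-179.9, 0.2, 180.0]
force: [-0.0, 0.1, 0.2]
opening: 0.0076
clock: 18.27
tool_pos: [0.4767, -0.1878, 0.1767]
orientation: [180.0, 0.0, -180.0]
force: [0.8, 0.3, -0.8]
opening: 0.0078
clock: 18.68
tool_pos: [0.4834, -0.0072, 0.1969]
orientation: [180.0, 0.1, -179.9]
force: [-0.7, 0.8, -0.5]
opening: 0.0078
clock: 19.02
tool_pos: [0.4829, -0.0119, 0.1961]
orientation: [-180.0, -0.1, 179.9]
force: [-0.1, 0.1, -0.3]
opening: 0.0079
[ 0.4830116  -0.01198112  0.19613596]
```

View pics/m7.png

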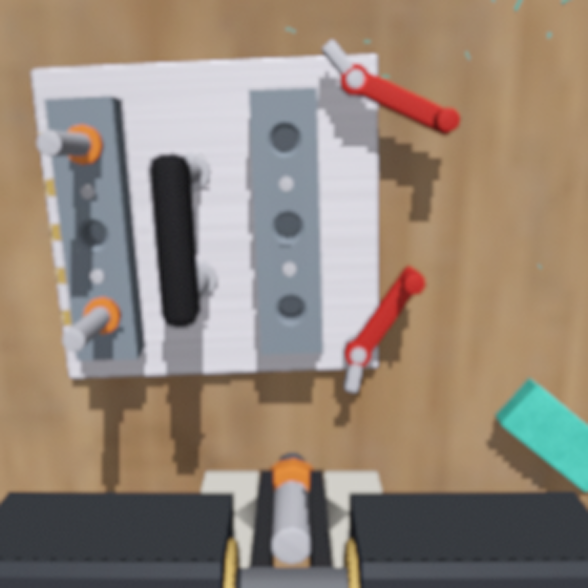

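Both long cutters stand in the rear sockets. The front holes are at crop (285,136), (288,223) and (291,306); the short cutter is held upright.

Run:
```python
from h import *
s=dict(np.load('/tmp/m7.npz'));p=np.array([.483,-.012,.1961])
f=lambda x,y:((x+.5)/2.1-.5+180,(y+.5)/2.1-.5+20)
W=onplane(s,[f(*q) for q in[(94,232),(285,136),(288,223),(291,306)]],.026)
a,t,r=fit([SM[1]]+SM[3:],W);print(a,t,r,W[3])
collars(s,.029,(180,20,250,180)); print([magw(a,t,q) for q in(SM[0],SM[2])])
C,D=ray(s,[f(292,455)]);print(C+D*((p[1]-.008-C[1])/D[:,1])[:,None]-p)
go(np.r_[W[3][:2]+[0,-.0005],.083],180)
```

```text
2.1820403760904425 [ 0.51749506 -0.06247328] [0.00041751 0.00026984 0.00026663 0.00031872] [ 0.48242251 -0.0279576   0.026     ]
collar px [230.  168.5] xy mm [565.2 -24.5] dia 15.0
collar px [221.2  88.8] xy mm [568.  -96.3] dia 14.8
[array([ 0.56882949, -0.09654345]), array([ 0.56608812, -0.02459565])]
[[-0.00080038 -0.008      -0.02328309]]
shift [ 0.0023 -0.0822  0.5657] turn [-0.     -0.0001 -0.0003]
```

```bash
python3 -m handwheel '[[[0.002,-0.08,0.1],[0,0,0]],[[0.002,-0.08,0.28],[0,0,0]],[[0.002,-0.08,0.44],[0,0,0]],[[0.002,-0.08,0.53],[0,0,0]],[[0.002,-0.08,0.56],[0,0,0]]]' 1
python3 -m handwheel '[[[0,0,0],[0,0,0]],[[0,0,0],[0,0,0]],[[0,0,0],[0,0,0]]]' 1
python3 -c "
from h import *
go((.4824,-.0285,.0502),180)"
```

```text
clock: 19.48
tool_pos: [0.4807, -0.0286, 0.0815]
orientation: [-179.9, -0.3, 179.8]
force: [-0.3, -0.8, -0.4]
opening: 0.0078
clock: 19.73
tool_pos: [0.484, -0.027, 0.0859]
orientation: [180.0, 0.1, 180.0]
force: [0.6, 1.0, -0.7]
opening: 0.008
shift [ 0.0085 -0.0077  0.1785] turn [ 0.0001  0.0003 -0.0001]
```

```bash
python3 -m handwheel '[[[0.007,-0.007,0.05],[0,0,0]],[[0.007,-0.007,0.09],[0,0,0]],[[0.007,-0.007,0.13],[0,0,0]],[[0.007,-0.007,0.16],[0,0,0]],[[0.007,-0.007,0.175],[0,0,0]]]' 1
python3 -m handwheel '[[[0,0,0],[0,0,0]],[[0,0,0],[0,0,0]]]' 1
```

```text
clock: 20.15
tool_pos: [0.482, -0.0282, 0.0492]
orientation: [180.0, 0.0, -180.0]
force: [-4.1, 2.2, 26.6]
opening: 0.008
clock: 20.32
tool_pos: [0.4819, -0.0282, 0.0496]
orientation: [180.0, 0.0, -180.0]
force: [1.2, 1.4, -0.9]
opening: 0.0076
```

```bash
python3 -m handwheel '[[[0,0,0],[0,0,0]],[[0,0,0],[0,0,0]],[[0,0,0],[0,0,0]],[[0,0,-0.01],[0,0,0]]]' 0.54
python3 -m handwheel '[[[0,0,-0.1],[0,0,0]],[[0,0,-0.25],[0,0,0]],[[0,0,-0.4],[0,0,0]],[[0,0,-0.5],[0,0,0]],[[0,0,-0.55],[0,0,0]]]' 0.54
python3 -m handwheel '[[[0.26,0,-0.1],[0,0,0.099]],[[0.26,0,-0.1],[0,0,0.099]],[[0.26,0,-0.1],[0,0,0.099]],[[0.26,0,-0.1],[0,0,0.099]],[[0.26,0,-0.1],[0,0,0.099]]]' 0.6
python3 -m handwheel '[[[0,0,0],[0,0,0.099]],[[0,0,0],[0,0,0.099]],[[0,0,0],[0,0,0.099]],[[0,0,0],[0,0,0.099]],[[0,0,0],[0,0,0.099]]]' 0.6
python3 -m handwheel '[[[0,0,0],[0,0,0]],[[0,0,0],[0,0,0]],[[0,0,0],[0,0,0]]]' 0.6
python3 - <<'E'
from h import *
s=snap('wrist');np.savez('/tmp/m8.npz',**s);print(tool()[2]['joint_pos'])
save(s,'m8',(180,20,460,300),2.1); go((.430,-.0392,.036))
E
```

```text
clock: 20.65
tool_pos: [0.4812, -0.0285, 0.0513]
orientation: [-180.0, -0.0, 180.0]
force: [-0.2, 0.1, 0.3]
opening: 0.0194
clock: 21.07
tool_pos: [0.4828, -0.0282, 0.1647]
orientation: [179.9, 0.2, -180.0]
force: [0.6, 0.4, -0.3]
opening: 0.0204
clock: 21.48
tool_pos: [0.429, -0.0284, 0.1816]
orientation: [180.0, 0.0, 144.0]
force: [0.7, 0.7, -0.0]
opening: 0.0175
clock: 21.9
tool_pos: [0.4291, -0.0285, 0.1811]
orientation: [-179.9, -0.0, 108.3]
force: [0.2, -0.5, 0.2]
opening: 0.0177
clock: 22.15
tool_pos: [0.4293, -0.0284, 0.1814]
orientation: [-180.0, -0.0, 108.9]
force: [0.7, -0.1, -0.4]
opening: 0.0174
[ 2.26831197e+01 -1.78890781e-01 -3.35377619e+01 -3.46734978e-03
 -5.66587057e+01 -9.37826578e+01]
shift [-0.0521 -0.0144  0.7271] turn [0. 0. 0.]
```

View pics/m8.png

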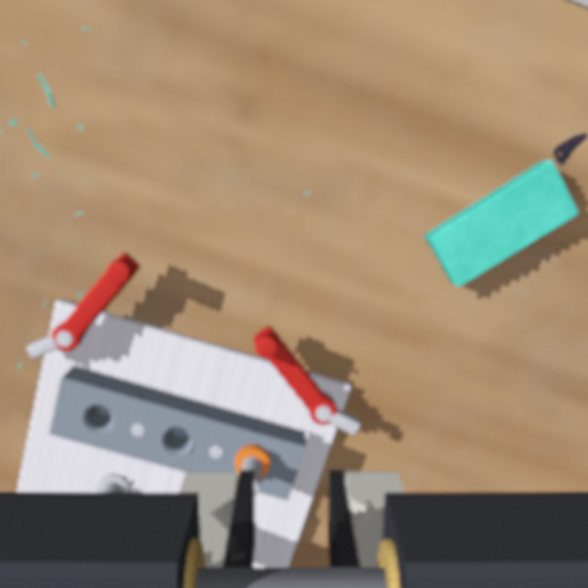

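```bash
cat >> h.py <<'E'
def arc(a,t,side,degs,yaw,frm):
    """knob world points for opening degs (0 shut..86), with tool shifts from frm (x,y,z) at yaw"""
    R=Ro.from_euler('xyz',[180,0,yaw],degrees=True)
    for d in degs:
        th=np.radians(-114.7-d) if side=='L' else np.radians(114.7+d)
        k=magw(a,t,np.array([-.064,.059 if side=='L' else -.059])+.0408*np.array([np.cos(th),np.sin(th)]))
        print(d,k.round(4),'shift',np.round(R.inv().apply(np.r_[k,frm[2]]-frm)/.2,3))
E
python3 - <<'E'
from h import *
s=dict(np.load('/tmp/m8.npz'))
f=lambda x,y:((x+.5)/2.1-.5+180,(y+.5)/2.1-.5+20)
print(onplane(s,[f(264,341),f(127,264)],.0315), onplane(s,[f(428,237),f(458,286),f(578,212),f(550,160)],.02))
W=onplane(s,[f(97,416),f(176,437)],.026);print(W);a,t,r=fit(SM[3:5],W);print(a,t,r)
arc(a,t,'L',[10,25,40,55,70,83],108.9,np.array([.4293,-.0284,.1814]))
E
```

```text
[[ 0.42653312 -0.03999729  0.0315    ]
 [ 0.41398568 -0.10291726  0.0315    ]] [[0.36458846 0.01118513 0.02      ]
 [0.37955229 0.03108671 0.02      ]
 [0.33426519 0.06653051 0.02      ]
 [0.31917202 0.04669235 0.02      ]]
[[ 0.48439057 -0.09889061  0.026     ]
 [ 0.48251825 -0.06296477  0.026     ]]
2.9833485045533337 [ 0.51647151 -0.06118253] [1.26990723e-05 1.26990723e-05]
10 [ 0.428  -0.0403] shift [-0.054 -0.025 -0.   ]
25 [ 0.4198 -0.0336] shift [-0.009 -0.053 -0.   ]
40 [ 0.4136 -0.0249] shift [ 0.042 -0.069 -0.   ]
55 [ 0.4098 -0.015 ] shift [ 0.095 -0.071 -0.   ]
70 [ 0.4087 -0.0044] shift [ 0.147 -0.059 -0.   ]
83 [0.41   0.0048] shift [ 0.188 -0.037 -0.   ]
```

```bash
python3 -m handwheel '[[[-0.053,-0.023,0.18],[0,0,0]],[[-0.053,-0.023,0.36],[0,0,0]],[[-0.053,-0.023,0.52],[0,0,0]],[[-0.053,-0.023,0.62],[0,0,0]],[[-0.053,-0.023,0.65],[0,0,0]]]' 0.6
python3 -m handwheel '[[[0,0,0.02],[0,0,0]],[[0,0,0.04],[0,0,0]],[[0,0,0.055],[0,0,0]],[[0,0,0.065],[0,0,0]],[[0,0,0.065],[0,0,0]]]' 0.6
python3 - <<'E'
from h import *
s=snap('wrist');np.savez('/tmp/m9.npz',**s)
save(s,'m9',(220,160,420,310),3); go((.428,-.0403,.038))
E
```

```text
clock: 22.62
tool_pos: [0.4264, -0.0406, 0.0487]
orientation: [-179.7, -0.0, 108.8]
force: [-0.6, 0.0, -0.3]
opening: 0.0178
clock: 23.03
tool_pos: [0.429, -0.0397, 0.039]
orientation: [179.9, -0.0, 108.7]
force: [0.3, 0.6, -0.1]
opening: 0.0175
shift [-0.0013 -0.0056  0.0057] turn [0. 0. 0.]
```

View pics/m9.png

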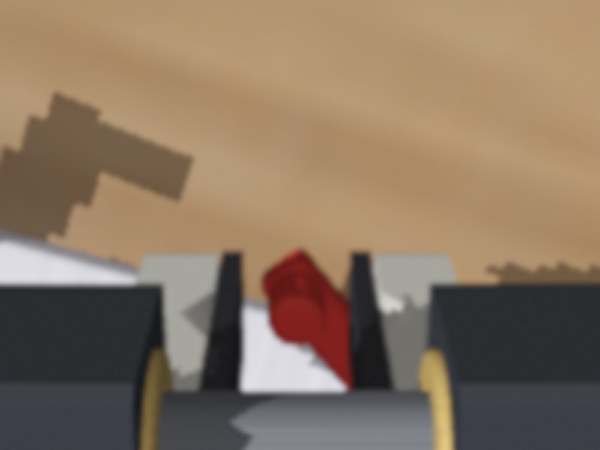

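The stud is caged between the jaws. Sweeping the left lever open along its arc.

```bash
python3 -m handwheel '[[[0.03,-0.012,0],[0,0,0]],[[0.05,-0.024,0],[0,0,0]],[[0.075,-0.032,0],[0,0,0]],[[0.1,-0.04,0],[0,0,0]],[[0.125,-0.045,0],[0,0,0]]]' 0.6
python3 -m handwheel '[[[0.025,-0.002,0],[0,0,0]],[[0.05,-0.001,0],[0,0,0]],[[0.075,0.006,0],[0,0,0]],[[0.1,0.015,0],[0,0,0]],[[0.12,0.024,0],[0,0,0]]]' 0.6
python3 -m handwheel '[[[0.01,0.008,0],[0,0,0]],[[0.02,0.012,0],[0,0,0]],[[0.02,0.012,0],[0,0,0]]]' 0.6
python3 -m handwheel '[[[-0.015,0.01,0],[0,0,0]],[[-0.015,0.01,-0.2],[0,0,0]],[[-0.015,0.01,-0.4],[0,0,0]],[[-0.015,0.01,-0.6],[0,0,0]],[[-0.015,0.01,-0.7],[0,0,0]]]' 0.6
python3 -m handwheel '[[[-0.3,0,0],[0,0,0.05]],[[-0.3,0,0],[0,0,0.05]],[[-0.3,0,0],[0,0,0.05]],[[-0.3,0,0],[0,0,0.05]],[[-0.3,0,0],[0,0,0.05]]]' 0.6
python3 -m handwheel '[[[0,0,0],[0,0,0]],[[0,0,0],[0,0,0]],[[0,0,0],[0,0,0]]]' 0.6
python3 - <<'E'
from h import *
s=snap('wrist');np.savez('/tmp/m10.npz',**s)
save(s,'m10',(160,20,480,300),2)
E
```

```text
clock: 23.5
tool_pos: [0.4109, -0.0189, 0.0385]
orientation: [-179.9, 0.0, 108.7]
force: [-1.4, -1.5, 1.6]
opening: 0.0173
clock: 23.92
tool_pos: [0.409, 0.0059, 0.0386]
orientation: [180.0, -0.0, 108.7]
force: [-0.6, -1.5, -0.2]
opening: 0.0178
clock: 24.17
tool_pos: [0.4105, 0.0104, 0.0386]
orientation: [180.0, -0.0, 108.7]
force: [-0.4, 0.1, 0.2]
opening: 0.0176
clock: 24.58
tool_pos: [0.4148, 0.0079, 0.1832]
orientation: [179.7, 0.0, 108.7]
force: [0.5, 0.5, 0.1]
opening: 0.0179
clock: 25.0
tool_pos: [0.4321, -0.0496, 0.1785]
orientation: [180.0, -0.0, 90.8]
force: [-0.1, -0.2, -0.9]
opening: 0.0179
clock: 25.25
tool_pos: [0.4319, -0.049, 0.1786]
orientation: [180.0, -0.0, 90.8]
force: [0.2, 0.2, 0.2]
opening: 0.0181
```

View pics/m10.png

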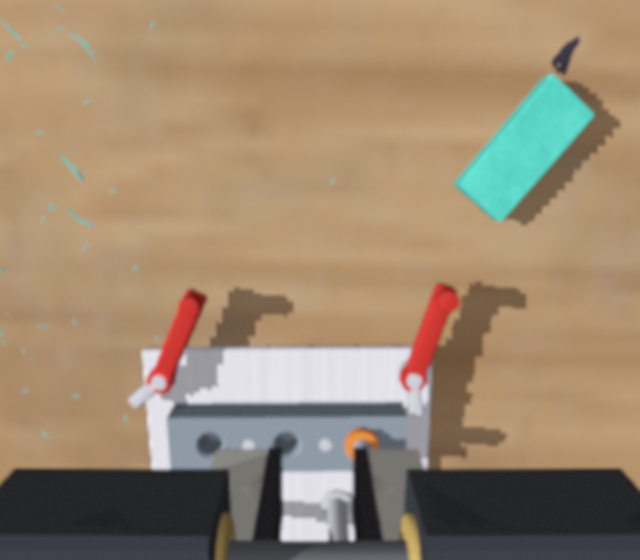

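The left lever is swung out, knob at crop (448,302); the right is still partly open, knob at (192,303). That is 15 pictures viewed, so I'll work from numbers from here on.

```bash
cat >> h.py <<'E'
def levers(s,a,t,box=(0,0,640,285)):
    """red pixels near each lever: farthest-from-pivot direction on z=.0175 (arm) plane"""
    hsv=cv2.cvtColor(s['color'],cv2.COLOR_RGB2HSV); m=cv2.inRange(hsv,(0,150,60),(5,255,255))|cv2.inRange(hsv,(172,150,60),(180,255,255))
    b=np.zeros_like(m);b[box[1]:box[3],box[0]:box[2]]=1; v,u=np.nonzero((m>0)&(b>0)); W=onplane(s,np.c_[u,v],.021)[:,:2]
    out={}
    for n,y in(('L',.059),('R',-.059)):
        pv=magw(a,t,(-.064,y)); d=W-pv; r=np.linalg.norm(d,axis=1); d=d[(r<.052)&(r>.008)]
        if len(d)<10: print(n,'few',len(d)); continue
        q=d.sum(0); th=np.degrees(np.arctan2(q[1],q[0]))-a; op=(-114.7-th if n=='L' else th-114.7)%360
        out[n]=op; print(n,'open deg',round(op,1),'rad',round(np.radians(op),2),'n',len(d),'reach',np.linalg.norm(d,axis=1).max().round(4))
    return out
E
python3 - <<'E'
from h import *
s=dict(np.load('/tmp/m10.npz'))
f=lambda x,y:((x+.5)/2-.5+160,(y+.5)/2-.5+20)
W=onplane(s,[f(208,443),f(286,443)],.026);print(W);a,t,r=fit(SM[3:5],W);print(a,t,r)
print(onplane(s,[f(415,381),f(159,382)],.024),magw(a,t,(-.064,.059)),magw(a,t,(-.064,-.059)))
print(onplane(s,[f(449,301),f(191,302)],.0315))
levers(s,a,t)
# cross-check on earlier frame with known angles
levers(dict(np.load('/tmp/m4.npz')),2.05,np.array([.5178,-.0621]))
sockets(s,(235,200,345,262))
E
```

```text
[[ 0.48383023 -0.09820606  0.026     ]
 [ 0.48322671 -0.06157147  0.026     ]]
0.943814883416844 [ 0.51722736 -0.06133116] [0.00031978 0.00031978]
[[ 0.45227359 -0.00254389  0.024     ]
 [ 0.45455663 -0.12009984  0.024     ]] [ 0.4522642  -0.00339337] [ 0.45420789 -0.12137736]
[[ 0.41299446  0.00891059  0.0315    ]
 [ 0.41512021 -0.10246452  0.0315    ]]
L open deg 83.2 rad 1.45 n 458 reach 0.0455
R open deg 38.2 rad 0.67 n 391 reach 0.0453
L open deg 11.3 rad 0.2 n 470 reach 0.0457
R open deg 37.4 rad 0.65 n 597 reach 0.0482
hole [342.1 234.4] [16  8 87] [475.7 -24.9]
hole [263.5 241.8] [ 29  22 421] [484.4 -98.5]
hole [340.  248.4] [ 19  32 454] [490.  -26.4]
hole [234.9 249.3] [ 3 25 60] [ 492.6 -125.9]
hole [272.6 255.4] [ 8  8 42] [498.3 -90.3]
```

```bash
python3 - <<'E'
from h import *
arc(1.2,np.array([.5173,-.0615]),'R',[38,45,55,65,75,84],90.8,np.array([.4319,-.049,.1786]))
E
python3 -m handwheel '[[[-0.27,-0.085,0.1],[0,0,0]],[[-0.27,-0.085,0.3],[0,0,0]],[[-0.27,-0.085,0.48],[0,0,0]],[[-0.27,-0.085,0.6],[0,0,0]],[[-0.27,-0.085,0.64],[0,0,0]]]' 0.6
python3 -m handwheel '[[[0,0,0],[0,0,0]],[[0,0,0],[0,0,0]]]' 0.6
python3 - <<'E'
from h import *
s=snap('wrist')
hsv=cv2.cvtColor(s['color'],cv2.COLOR_RGB2HSV); m=cv2.inRange(hsv,(0,150,60),(5,255,255))|cv2.inRange(hsv,(172,150,60),(180,255,255))
k=m[200:285,230:410]; v,u=np.nonzero(k); print(len(u),u.min()+230,u.max()+230,v.min()+200)
go((.4150,-.1025,.0385))
E
```

```text
38 [ 0.4179 -0.1039] shift [-0.273 -0.074 -0.   ]
45 [ 0.416  -0.1085] shift [-0.296 -0.084 -0.   ]
55 [ 0.4143 -0.1154] shift [-0.331 -0.093 -0.   ]
65 [ 0.4138 -0.1225] shift [-0.366 -0.096 -0.   ]
75 [ 0.4145 -0.1295] shift [-0.401 -0.093 -0.   ]
84 [ 0.4162 -0.1357] shift [-0.432 -0.085 -0.   ]
clock: 25.72
tool_pos: [0.4129, -0.104, 0.0473]
orientation: [-179.7, 0.0, 90.7]
force: [-0.6, -0.3, 0.6]
opening: 0.0177
clock: 25.88
tool_pos: [0.4164, -0.1032, 0.0512]
orientation: [-180.0, 0.0, 90.8]
force: [0.9, -0.2, -0.2]
opening: 0.0177
712 300 324 238
shift [ 0.003  -0.0098  0.0668] turn [0. 0. 0.]
```

```bash
python3 -m handwheel '[[[0,-0.005,0.02],[0,0,0]],[[0,-0.005,0.04],[0,0,0]],[[0,-0.005,0.055],[0,0,0]],[[0,-0.005,0.063],[0,0,0]],[[0,-0.005,0.063],[0,0,0]]]' 0.6
python3 -m handwheel '[[[-0.03,-0.01,0],[0,0,0]],[[-0.055,-0.016,0],[0,0,0]],[[-0.08,-0.02,0],[0,0,0]],[[-0.105,-0.021,0],[0,0,0]],[[-0.13,-0.02,0],[0,0,0]]]' 0.6
python3 -m handwheel '[[[-0.02,0.003,0],[0,0,0]],[[-0.04,0.008,0],[0,0,0]],[[-0.055,0.013,0],[0,0,0]],[[-0.055,0.013,0],[0,0,0]]]' 0.6
python3 -m handwheel '[[[0.012,0,0],[0,0,0]],[[0.012,0,-0.2],[0,0,0]],[[0.012,0,-0.4],[0,0,0]],[[0.012,0,-0.6],[0,0,0]],[[0.012,0,-0.75],[0,0,0]]]' 0.6
python3 -m handwheel '[[[0.35,0,0],[0,0,0]],[[0.35,0,0],[0,0,0]],[[0.35,0,0],[0,0,0]],[[0.35,0,0],[0,0,0]],[[0.35,0,0],[0,0,0]]]' 0.6
python3 -m handwheel '[[[0,0,0],[0,0,0]],[[0,0,0],[0,0,0]],[[0,0,0],[0,0,0]]]' 0.6
python3 - <<'E'
from h import *
s=snap('wrist');np.savez('/tmp/m11.npz',**s)
levers(s,1.2,np.array([.5173,-.0615]));collars(s,.029);sockets(s,(215,200,345,262))
E
```

```text
clock: 26.35
tool_pos: [0.4145, -0.1035, 0.0379]
orientation: [-180.0, -0.0, 90.7]
force: [0.3, -0.1, 0.1]
opening: 0.0172
clock: 26.77
tool_pos: [0.4105, -0.1302, 0.0379]
orientation: [-180.0, -0.0, 90.7]
force: [-1.7, 1.7, 0.7]
opening: 0.0175
clock: 27.1
tool_pos: [0.4143, -0.1411, 0.038]
orientation: [180.0, 0.0, 90.7]
force: [0.0, 0.1, -0.0]
opening: 0.0174
clock: 27.52
tool_pos: [0.4145, -0.138, 0.1914]
orientation: [179.8, 0.0, 90.7]
force: [2.2, 0.7, -1.1]
opening: 0.0176
clock: 27.93
tool_pos: [0.4129, -0.0678, 0.1881]
orientation: [180.0, 0.0, 90.8]
force: [-0.2, 0.3, -0.3]
opening: 0.0173
clock: 28.18
tool_pos: [0.4127, -0.0687, 0.1877]
orientation: [-180.0, 0.0, 90.6]
force: [-0.2, 0.1, 0.9]
opening: 0.0172
L open deg 73.9 rad 1.29 n 443 reach 0.0463
R open deg 87.9 rad 1.53 n 378 reach 0.0433
collar px [245. 203.] xy mm [ 428.8 -135.1] dia 6.0
collar px [381.9 202.5] xy mm [426.8  -8.5] dia 6.9
collar px [239.8 194.7] xy mm [ 420.2 -138.3] dia 8.3
collar px [245.  185.3] xy mm [ 412.1 -134.3] dia 7.4
collar px [392.9 192.4] xy mm [421.2  -0.7] dia 35.6
hole [286.9 208.9] [ 14  13 138] [435.1 -96.7]
hole [320.2 256.6] [ 30  24 540] [484.2 -64.8]
```

```bash
python3 -m handwheel '[[[0.5,0.4,-0.05],[0,0,-0.099]],[[0.5,0.4,-0.05],[0,0,-0.099]],[[0.5,0.4,-0.05],[0,0,-0.099]],[[0.5,0.4,-0.05],[0,0,-0.099]],[[0.5,0.4,-0.05],[0,0,-0.099]]]' 0.3
python3 -m handwheel '[[[0,0,0],[0,0,-0.099]],[[0,0,0],[0,0,-0.099]],[[0,0,0],[0,0,-0.099]],[[0,0,0],[0,0,-0.099]],[[0,0,0],[0,0,-0.099]]]' 0.3
python3 -m handwheel '[[[0,0,0],[0,0,-0.053]],[[0,0,0],[0,0,-0.053]],[[0,0,0],[0,0,-0.053]],[[0,0,0],[0,0,-0.053]],[[0,0,0],[0,0,-0.053]]]' 0.3
python3 -m handwheel '[[[0,0,0],[0,0,0]],[[0,0,0],[0,0,0]]]' 0.3
python3 - <<'E'
from h import *
s=snap('wrist');np.savez('/tmp/m12.npz',**s);print(tool()[0])
sockets(s,(180,40,420,250));collars(s,.029);collars(s,.029,(0,0,1,1))
E
```

```text
clock: 28.65
tool_pos: [0.4931, 0.0344, 0.1974]
orientation: [-180.0, 0.0, 126.8]
force: [-1.1, -1.3, -0.9]
opening: 0.0308
clock: 29.07
tool_pos: [0.4916, 0.0324, 0.1977]
orientation: [-180.0, -0.0, 162.3]
force: [-0.5, -0.9, -0.3]
opening: 0.0308
clock: 29.48
tool_pos: [0.4916, 0.0325, 0.1978]
orientation: [-180.0, -0.0, -179.1]
force: [0.9, 0.6, -0.0]
opening: 0.0305
clock: 29.65
tool_pos: [0.4916, 0.0327, 0.1979]
orientation: [-180.0, -0.0, -179.1]
force: [0.9, 0.5, 0.1]
opening: 0.0308
[0.49157103 0.03276802 0.19791284]
hole [393.7  41.7] [ 24  18 256] [429.3 -91.1]
hole [223.1  56.3] [ 10  19 153] [574.8 -77.1]
hole [285.6  57.7] [ 8 10 54] [521.1 -76.5]
hole [228.2  77.3] [ 16  27 225] [571.3 -59.9]
hole [341.  116.1] [ 18  23 279] [472.  -28.2]
hole [234.4 123.9] [ 32  27 371] [567.8 -19.9]
hole [243.4 126.7] [ 11  15 109] [559.8 -17.5]
hole [361.6 135.8] [ 42  18 464] [452.6 -11. ]
hole [363.9 145. ] [ 30  11 184] [450.   -2.8]
hole [400.1 152.4] [ 12  18 153] [416.2   3.4]
hole [260.  156.7] [ 29  15 308] [545.6   9.7]
hole [223.3 158.6] [ 16  18 231] [579.8  11.9]
hole [391.4 185.2] [ 27  34 575] [421.8  34.8]
hole [283.7 246.5] [ 26  19 435] [524.8 100.2]
hole [353.1 246.4] [ 27  20 450] [455.2  98.9]
collar px [393.  153.5] xy mm [423.3   4. ] dia 11.5
collar px [379.  149.5] xy mm [436.4   0.6] dia 11.4
collar px [403.8 149.9] xy mm [4.162e+02 3.000e-01] dia 21.0
collar px [381.5 139.8] xy mm [434.7  -8.5] dia 16.3
collar px [238.4 118.8] xy mm [565.1 -23.8] dia 14.8
collar px [329.1 112.9] xy mm [481.6 -28.8] dia 14.8
collar px [228.6  33.6] xy mm [569.8 -95.6] dia 14.8
```

Run:
```python
from h import *
s=dict(np.load('/tmp/m12.npz'))
a,t,r=fit([SM[2],SM[0],SM[5]],[(.5651,-.0238),(.5698,-.0956),(.4816,-.0288)]);print(a,t,r)
levers(s,a,t)
g=magw(a,t,(.008,0));print('grip',g)
# check: grip bar black mask at top z .076
m=(s['color'].max(2)<60).astype(np.uint8);m[:, :250]=0;m[:,345:]=0;m[200:]=0
n,l,st,c=cv2.connectedComponentsWithStats(m)
for i in range(1,n):
    if st[i,4]>150:
        k=cv2.findContours((l==i).astype(np.uint8),0,2)[0][0].reshape(-1,2)
        b=cv2.minAreaRect((onplane(s,k,.074)[:,:2]*1000).astype(np.float32));print(st[i],b)
# plate front/other: front holes
P=cv2.cvtColor(s['color'],cv2.COLOR_RGB2GRAY)
go(np.r_[g,.11],180+a)
```

```text
3.511952785350865 [ 0.51760973 -0.06272511] [2.21954839e-04 7.91046857e-05 1.51749481e-04]
L open deg 85.4 rad 1.49 n 400 reach 0.0469
R open deg 44.9 rad 0.78 n 23 reach 0.0152
grip [ 0.52559471 -0.06223506]
[ 263   29   23   88 1431] ((525.4478759765625, -60.8499755859375), (13.131604194641113, 60.96320724487305), 3.506929874420166)
shift [-0.1622 -0.4778  0.4396] turn [-0.     -0.     -0.0071]
```

Run:
```python
from h import *
t=np.array([.5176,-.0627])
levers(dict(np.load('/tmp/m11.npz')),3.51,t)
s=snap('scene');levers(s,3.51,t,(300,200,420,300));np.savez('/tmp/sc2.npz',**s)
# dock features in scene: blue contact bar, pale strips, steel pins
P=cloud(s)
im=s['color'].copy();hsv=cv2.cvtColor(im,cv2.COLOR_RGB2HSV)
m=((hsv[:,:,1]<40)&(hsv[:,:,2]>170)).astype(np.uint8);k=np.zeros_like(m);k[270:390,170:310]=m[270:390,170:310]
n,l,st,c=cv2.connectedComponentsWithStats(k)
for i in range(1,n):
    if st[i,4]>60:
        q=cv2.findContours((l==i).astype(np.uint8),0,2)[0][0].reshape(-1,2)
        print('strip',st[i],cv2.minAreaRect((onplane(s,q,.004)[:,:2]*1000).astype(np.float32)))
m=cv2.inRange(hsv,(105,150,80),(125,255,255));k=np.zeros_like(m);k[250:320,150:260]=m[250:320,150:260]
v,u=np.nonzero(k);print('blue',len(u),np.nanmedian(P[v,u],0),u.min(),u.max(),v.min(),v.max())
m=((hsv[:,:,2]<75)).astype(np.uint8);k=np.zeros_like(m);k[255:395,150:320]=m[255:395,150:320]
Q=P[(k>0)];Q=Q[(abs(Q[:,2]-.004)<.004)]
print('floor',len(Q),cv2.minAreaRect((Q[:,:2]*1000).astype(np.float32)),np.percentile(Q,[1,50,99],axis=0))
```

```text
L open deg 85.5 rad 1.49 n 420 reach 0.0451
R open deg 76.1 rad 1.33 n 387 reach 0.0448
L open deg 82.4 rad 1.44 n 59 reach 0.0444
R open deg 80.2 rad 1.4 n 67 reach 0.0447
strip [170 270  28  19 202] ((728.6184692382812, 300.32635498046875), (28.886083602905273, 73.24978637695312), 3.9169507026672363)
strip [221 273  38  36 204] ((600.6893920898438, 219.4429473876953), (133.74754333496094, 8.453230857849121), 3.224726915359497)
strip [189 297  27  28 156] ((611.062744140625, 310.49896240234375), (98.3373031616211, 9.266523361206055), 3.3092808723449707)
strip [258 309  35  35 194] ((472.3564147949219, 212.48123168945312), (109.6983413696289, 8.95059585571289), 3.8405206203460693)
strip [233 345  26  29 170] ((453.39306640625, 301.2333679199219), (82.42231750488281, 9.133901596069336), 3.5260186195373535)
blue 204 [0.66605013 0.27232177 0.01633481] 189 219 270 295
floor 1409 ((607.792724609375, 269.5562744140625), (396.9346923828125, 172.13624572753906), 5.581384181976318) [[4.44923712e-01 1.82965675e-01 5.04787023e-04]
 [5.44448474e-01 2.85891367e-01 3.71208715e-03]
 [7.93381252e-01 3.47578368e-01 7.60722465e-03]]
```

```bash
python3 - <<'E'
from h import *
arc(3.51,np.array([.5176,-.0627]),'R',[76,80,86],93,np.array([.4176,-.1336,.19]))
go((.4176,-.1336,.19),93)
E
python3 -m handwheel '[[[0.36,-0.42,0.03],[0,0,0.099]],[[0.36,-0.42,0.03],[0,0,0.099]],[[0.36,-0.42,0.03],[0,0,0.099]],[[0.36,-0.42,0.03],[0,0,0.099]],[[0.36,-0.42,0.03],[0,0,0.099]]]' 0.6
python3 -m handwheel '[[[0,0,0],[0,0,0.099]],[[0,0,0],[0,0,0.099]],[[0,0,0],[0,0,0.099]],[[0,0,0],[0,0,0.099]],[[0,0,0],[0,0,0.099]]]' 0.6
python3 -m handwheel '[[[0,0,0],[0,0,0.046]],[[0,0,0],[0,0,0.046]],[[0,0,0],[0,0,0.046]]]' 0.6
python3 -c "
from h import *
go((.4176,-.1336,.07))"
```

```text
76 [ 0.4178 -0.1355] shift [-0.01  0.    0.  ]
80 [ 0.4186 -0.1383] shift [-0.024  0.004  0.   ]
86 [ 0.4201 -0.1422] shift [-0.044  0.01   0.   ]
shift [ 0.3842 -0.8255  0.0397] turn [-0.      0.      0.2444]
clock: 30.17
tool_pos: [0.42, -0.0536, 0.1922]
orientation: [180.0, 0.0, 144.9]
force: [1.0, 0.4, 0.1]
opening: 0.0179
clock: 30.58
tool_pos: [0.4211, -0.0525, 0.192]
orientation: [180.0, -0.0, 109.4]
force: [1.0, -0.4, 0.8]
opening: 0.0177
clock: 30.83
tool_pos: [0.4211, -0.0524, 0.192]
orientation: [180.0, -0.0, 92.8]
force: [-0.1, 0.7, 0.3]
opening: 0.0174
shift [-0.4046 -0.0372  0.61  ] turn [0. 0. 0.]
```

```bash
python3 -m handwheel '[[[-0.2,-0.02,0.1],[0,0,0]],[[-0.4216,-0.034,0.3],[0,0,0]],[[-0.4216,-0.034,0.48],[0,0,0]],[[-0.4216,-0.034,0.6],[0,0,0]],[[-0.4216,-0.034,0.64],[0,0,0]]]' 0.6
python3 -m handwheel '[[[0,0,0],[0,0,0]],[[0,0,0],[0,0,0]],[[0,0,0],[0,0,0]]]' 0.6
python3 - <<'E'
from h import *
s=snap('wrist');p=tool()[0];print(p)
hsv=cv2.cvtColor(s['color'],cv2.COLOR_RGB2HSV); m=cv2.inRange(hsv,(0,150,40),(6,255,255))|cv2.inRange(hsv,(172,150,40),(180,255,255))
n,l,st,c=cv2.connectedComponentsWithStats(m[180:285,280:360])
for i in range(1,n):
    if st[i,4]>20:
        print(st[i]+[280,180,0,0,0]); 
        for r in range(0,105,8):
            u=np.nonzero(l[r]==i)[0]
            if len(u): print(r+180,u.min()+280,u.max()+280)
K=np.array(s['intrinsics']);
def pr(w): return cv2.projectPoints(np.array([w],float),np.array(s['rvec']),np.array(s['tvec']),K,np.array(s['distortion']))[0].ravel().round(1)
for d in([.4178,-.1355],[.4201,-.1422]): print(pr([*d,.0315]),pr([*d,.0215]))
go((.4182,-.137,.0385))
E
```

```text
clock: 31.25
tool_pos: [0.4157, -0.1381, 0.0598]
orientation: [-179.6, -0.0, 93.0]
force: [-1.2, -1.0, -0.6]
opening: 0.0175
clock: 31.5
tool_pos: [0.4207, -0.1365, 0.0658]
orientation: [179.8, 0.0, 93.3]
force: [0.3, -1.0, 0.5]
opening: 0.0179
[ 0.42080256 -0.13643627  0.06590616]
[309 224  29  61 944]
228 309 323
236 310 325
244 310 328
252 314 329
260 316 332
268 320 333
276 322 336
284 324 337
[318.1 239.6] [318.1 232.7]
[306.  242.7] [306.6 235.7]
shift [-0.0021 -0.0136  0.137 ] turn [0. 0. 0.]
```

```bash
python3 -m handwheel '[[[-0.002,-0.012,0.04],[0,0,0]],[[-0.002,-0.012,0.08],[0,0,0]],[[-0.002,-0.012,0.11],[0,0,0]],[[-0.002,-0.012,0.13],[0,0,0]],[[-0.002,-0.012,0.135],[0,0,0]]]' 0.6
python3 -m handwheel '[[[-0.015,0,0],[0,0,0]],[[-0.03,0.003,0],[0,0,0]],[[-0.045,0.008,0],[0,0,0]],[[-0.055,0.012,0],[0,0,0]],[[-0.06,0.015,0],[0,0,0]]]' 0.6
python3 -m handwheel '[[[0.015,0,0],[0,0,0]],[[0.015,0,-0.2],[0,0,0]],[[0.015,0,-0.4],[0,0,0]],[[0.015,0,-0.6],[0,0,0]],[[0.015,0,-0.75],[0,0,0]]]' 0.6
python3 -m handwheel '[[[0.45,0,-0.15],[0,0,0]],[[0.45,0,-0.15],[0,0,0]],[[0.45,0,-0.15],[0,0,0]],[[0.45,0,-0.15],[0,0,0]],[[0.45,0,-0.15],[0,0,0]]]' 0.3
python3 -m handwheel '[[[0,0,0],[0,0,0]],[[0,0,0],[0,0,0]],[[0,0,0],[0,0,0]]]' 0.3
python3 - <<'E'
from h import *
s=snap('wrist');np.savez('/tmp/m13.npz',**s);print(tool()[0])
sockets(s,(200,180,420,275));collars(s,.029,(200,190,440,285))
levers(s,3.51,np.array([.5176,-.0627]))
E
```

```text
clock: 31.97
tool_pos: [0.4161, -0.1376, 0.0361]
orientation: [-179.9, 0.0, 93.2]
force: [0.3, 0.5, 0.1]
opening: 0.0173
clock: 32.38
tool_pos: [0.4206, -0.1497, 0.037]
orientation: [180.0, -0.0, 93.2]
force: [-0.6, 2.7, -1.3]
opening: 0.0176
clock: 32.8
tool_pos: [0.4207, -0.1466, 0.1905]
orientation: [179.8, 0.0, 93.2]
force: [1.8, 0.2, 0.4]
opening: 0.0176
clock: 33.22
tool_pos: [0.4152, -0.0559, 0.2175]
orientation: [179.9, -0.0, 93.4]
force: [-0.7, 0.7, -0.0]
opening: 0.0306
clock: 33.47
tool_pos: [0.4149, -0.0573, 0.2164]
orientation: [-179.9, 0.0, 93.2]
force: [-0.5, -0.0, 0.5]
opening: 0.0306
[ 0.41495035 -0.05724716  0.21648418]
hole [369.7 184.7] [ 20  37 363] [418.   -4.3]
hole [404.7 180. ] [14  4 42] [411.2  30.3]
hole [274.9 184.1] [ 9 14 69] [422.7 -99.3]
hole [271.  198.7] [14  9 93] [ 438.3 -103. ]
hole [357.8 208.8] [ 34  36 582] [444.2 -13.9]
hole [273.  215.9] [ 7  9 49] [ 456.8 -100.6]
hole [303.4 242.2] [ 28  23 498] [484.6 -68. ]
hole [270. 242.] [ 31  15 381] [ 486.4 -103.4]
hole [341.  243.9] [  9  20 142] [484.3 -28.2]
hole [330.9 270.5] [ 17  25 305] [516.5 -36.7]
hole [315.3 272.9] [ 50  11 420] [520.3 -53.5]
collar px [337.4 239.5] xy mm [479.8 -32.1] dia 15.1
collar px [235.5 200.5] xy mm [ 441.3 -138.5] dia 7.8
collar px [368.9 195.5] xy mm [428.5  -4.4] dia 9.6
L open deg 71.3 rad 1.24 n 359 reach 0.0463
R open deg 93.7 rad 1.63 n 340 reach 0.0436
```

```bash
python3 - <<'E'
from h import *
s=dict(np.load('/tmp/m13.npz'))
a,t,r=fit([SM[4],SM[3],SM[5]],[(.4846,-.068),(.4864,-.1034),(.4798+.001,-.0321)]);print(a,t,r)
levers(s,a,t);levers(s,a+1,t+np.array([0,-.001]))
s=snap('scene');levers(s,a,t,(300,200,420,300))
E
python3 -m handwheel '[[[0.5,0.38,0.05],[0,0,-0.099]],[[0.5,0.38,0.05],[0,0,-0.099]],[[0.5,0.38,0.05],[0,0,-0.099]],[[0.5,0.38,0.05],[0,0,-0.099]],[[0.5,0.38,0.05],[0,0,-0.099]]]' 0.3
python3 -m handwheel '[[[0,0,0],[0,0,-0.099]],[[0,0,0],[0,0,-0.099]],[[0,0,0],[0,0,-0.099]],[[0,0,0],[0,0,-0.099]],[[0,0,0],[0,0,-0.099]]]' 0.3
python3 -m handwheel '[[[0,0,0],[0,0,-0.053]],[[0,0,0],[0,0,-0.053]],[[0,0,0],[0,0,-0.053]],[[0,0,0],[0,0,-0.053]],[[0,0,0],[0,0,-0.053]]]' 0.3
python3 -m handwheel '[[[0,0,0],[0,0,0]],[[0,0,0],[0,0,0]]]' 0.3
cat >> h.py <<'E'
def bar(s,z,box):
    m=np.zeros((400,640),np.uint8);a,b,c,d=box;m[b:d,a:c]=(s['color'][b:d,a:c].max(2)<60)
    n,l,st,c=cv2.connectedComponentsWithStats(m)
    for i in range(1,n):
        if st[i,4]>400:
            k=cv2.findContours((l==i).astype(np.uint8),0,2)[0][0].reshape(-1,2)
            print('bar',st[i],np.round(np.hstack([np.ravel(q) for q in cv2.minAreaRect((onplane(s,k,z)[:,:2]*1000).astype(np.float32))]),1))
E
python3 - <<'E'
from h import *
s=snap('wrist');np.savez('/tmp/m14.npz',**s);print(tool()[0])
bar(s,.074,(250,0,345,200));collars(s,.029,(180,0,380,170))
E
```

```text
4.490870068285134 [ 0.51782895 -0.06517113] [0.00068718 0.00047771 0.00035115]
L open deg 80.6 rad 1.41 n 343 reach 0.0461
R open deg 84.5 rad 1.47 n 333 reach 0.0432
L open deg 86.5 rad 1.51 n 341 reach 0.0456
R open deg 78.3 rad 1.37 n 338 reach 0.0436
L open deg 77.4 rad 1.35 n 64 reach 0.0455
R open deg 88.5 rad 1.54 n 67 reach 0.0435
clock: 33.98
tool_pos: [0.4864, 0.0489, 0.2058]
orientation: [-179.9, -0.0, 129.3]
force: [-0.9, 0.0, -0.2]
opening: 0.0302
clock: 34.4
tool_pos: [0.4855, 0.0471, 0.2066]
orientation: [-180.0, -0.0, 164.8]
force: [-0.0, -0.1, 0.6]
opening: 0.0305
clock: 34.82
tool_pos: [0.4854, 0.0472, 0.2067]
orientation: [-180.0, -0.0, -176.6]
force: [-0.1, 0.1, 0.7]
opening: 0.0309
clock: 34.98
tool_pos: [0.4854, 0.0474, 0.2068]
orientation: [-180.0, -0.0, -176.5]
force: [-0.2, 0.2, -1.0]
opening: 0.0308
[0.48540095 0.04748792 0.20688791]
bar [ 262    5   23   88 1396] [525.3 -62.   13.3  61.2   6.2]
collar px [375.2 118.2] xy mm [436.9 -13.8] dia 7.9
collar px [238.5  98.7] xy mm [563.4 -23.6] dia 14.7
collar px [328.1  94.4] xy mm [480.2 -32.3] dia 14.7
collar px [228.5  13.3] xy mm [571.4 -94.8] dia 14.7
```

Run:
```python
from h import *
a,t,r=fit([SM[2],SM[0],SM[5]],[(.5634,-.0236),(.5714,-.0948),(.4802,-.0323)]);print(a,t,r)
for n in('m13','m14'):levers(dict(np.load('/tmp/%s.npz'%n)),a,t)
s=snap('scene');levers(s,a,t,(300,200,420,300))
g=magw(a,t,(.008,0));print('grip',g);go(np.r_[g,.11],180+a);go(np.r_[g,.061],180+a)
```

```text
6.167299917586285 [ 0.51774984 -0.06452739] [0.00030471 0.00016407 0.00014981]
L open deg 85.8 rad 1.5 n 333 reach 0.0447
R open deg 79.1 rad 1.38 n 343 reach 0.0445
L open deg 85.9 rad 1.5 n 386 reach 0.0466
R few 0
L open deg 82.5 rad 1.44 n 62 reach 0.0442
R open deg 83.3 rad 1.45 n 70 reach 0.0448
grip [ 0.52570354 -0.06366793]
shift [-0.1669 -0.5672  0.4847] turn [-0.     -0.     -0.0074]
shift [-0.1669 -0.5672  0.7297] turn [-0.     -0.     -0.0074]
```

R reads about 1.38 rad and L about 1.5, so both are past 1.35. I'll recheck once the guides hold the plate. Now gripping the bar.

```bash
python3 -m handwheel '[[[-0.167,-0.567,0],[0,0,-0.0074]],[[-0.167,-0.567,0.1],[0,0,-0.0074]],[[-0.167,-0.567,0.25],[0,0,-0.0074]],[[-0.167,-0.567,0.36],[0,0,-0.0074]],[[-0.167,-0.567,0.42],[0,0,-0.0074]]]' 0.35
python3 -m handwheel '[[[0,0,0],[0,0,0]],[[0,0,0],[0,0,0]],[[0,0,0],[0,0,0]]]' 0.35
python3 - <<'E'
from h import *
a=6.17;t=np.array([.51775,-.06453])
go(np.r_[magw(a,t,(.008,0)),.061],180+a)
s=snap('wrist');bar(s,.074,(270,180,370,288))
E
```

```text
clock: 35.5
tool_pos: [0.5242, -0.0657, 0.1191]
orientation: [180.0, -0.3, -174.0]
force: [0.2, -0.5, -0.6]
opening: 0.0289
clock: 35.75
tool_pos: [0.5267, -0.0632, 0.1241]
orientation: [-180.0, 0.1, -173.7]
force: [0.8, -0.4, 0.6]
opening: 0.0282
shift [ 0.0055 -0.0019  0.3157] turn [-0.      0.0002  0.0003]
bar [ 308  180   20   97 1867] [526.9 -63.7  11.8  62.8   5.8]
bar [274 245  16  43 455] [544.3 -35.9  30.5   9.3  82.1]
bar [347 245  17  43 462] [502.2 -41.4   9.6  30.7  15. ]
```

```bash
python3 -m handwheel '[[[0.003,-0.001,0.08],[0,0,0]],[[0.003,-0.001,0.17],[0,0,0]],[[0.003,-0.001,0.25],[0,0,0]],[[0.003,-0.001,0.3],[0,0,0]],[[0.003,-0.001,0.313],[0,0,0]]]' 0.35
python3 -m handwheel '[[[0,0,0],[0,0,0]],[[0,0,0],[0,0,0]],[[0,0,0],[0,0,0]],[[0,0,0],[0,0,0]],[[0,0,0],[0,0,0]]]' 1
python3 -m handwheel '[[[0,0,0],[0,0,0]],[[0,0,0],[0,0,0]],[[0,0,0],[0,0,0]]]' 1
python3 -m handwheel '[[[0,0,-0.02],[0,0,0]],[[0,0,-0.05],[0,0,0]],[[0,0,-0.1],[0,0,0]],[[0,0,-0.15],[0,0,0]],[[0,0,-0.18],[0,0,0]]]' 1
python3 -m handwheel '[[[0,0,0],[0,0,0]],[[0,0,0],[0,0,0]],[[0,0,0],[0,0,0]]]' 1
```

```text
clock: 36.22
tool_pos: [0.525, -0.0634, 0.0599]
orientation: [180.0, -0.0, -173.7]
force: [-1.6, -0.2, 0.4]
opening: 0.0285
clock: 36.63
tool_pos: [0.5265, -0.0634, 0.0615]
orientation: [180.0, 0.2, -173.7]
force: [1.2, 1.0, 4.7]
opening: 0.0136
clock: 36.88
tool_pos: [0.5265, -0.0635, 0.0615]
orientation: [180.0, 0.2, -173.7]
force: [-0.2, 2.7, 6.6]
opening: 0.014
clock: 37.3
tool_pos: [0.5254, -0.0638, 0.0977]
orientation: [-180.0, 0.0, -173.7]
force: [1.1, 0.3, -7.8]
opening: 0.0138
clock: 37.55
tool_pos: [0.5249, -0.0638, 0.0962]
orientation: [180.0, -0.0, -173.8]
force: [-0.3, -0.4, -8.5]
opening: 0.0138
```

Held level. The plate hides the dock from the wrist camera, so I set it back down and take one close look at the dock first.

```bash
python3 -m handwheel '[[[0,0,0.05],[0,0,0]],[[0,0,0.1],[0,0,0]],[[0,0,0.14],[0,0,0]],[[0,0,0.165],[0,0,0]],[[0,0,0.175],[0,0,0]]]' 1
python3 -m handwheel '[[[0,0,0.003],[0,0,0]],[[0,0,0.005],[0,0,0]],[[0,0,0.005],[0,0,0]]]' 1
python3 -m handwheel '[[[0,0,0],[0,0,0]],[[0,0,0],[0,0,0]],[[0,0,0],[0,0,0]],[[0,0,0],[0,0,0]]]' 0.35
python3 -m handwheel '[[[0,0,-0.2],[0,0,0]],[[0,0,-0.4],[0,0,0]],[[0,0,-0.6],[0,0,0]],[[0,0,-0.8],[0,0,0]],[[0,0,-0.9],[0,0,0]]]' 0.35
python3 -m handwheel '[[[-0.1,1,0],[0,0,0.009]],[[-0.1,1,0],[0,0,0.009]],[[-0.1,1,0],[0,0,0.009]],[[-0.1,1,0],[0,0,0.009]],[[-0.1,1,0],[0,0,0.009]]]' 0.35
python3 -m handwheel '[[[0,1,0],[0,0,0]],[[0,1,0],[0,0,0]],[[0,1,0],[0,0,0]],[[0,1,0],[0,0,0]],[[0,1,0],[0,0,0]]]' 0.35
python3 -m handwheel '[[[0,0,0],[0,0,0]],[[0,0,0],[0,0,0]],[[0,0,0],[0,0,0]]]' 0.35
python3 - <<'E'
from h import *
s=snap('wrist');np.savez('/tmp/d1.npz',**s);print(tool()[0]);save(s,'d1',(0,0,640,290),1.25)
E
```

```text
clock: 37.97
tool_pos: [0.5239, -0.0641, 0.0611]
orientation: [-179.9, -0.2, -173.7]
force: [-16.0, 5.8, 30.9]
opening: 0.0137
clock: 38.22
tool_pos: [0.5239, -0.0641, 0.0612]
orientation: [-180.0, -0.2, -173.7]
force: [-11.3, 2.3, 15.2]
opening: 0.0141
clock: 38.55
tool_pos: [0.526, -0.0637, 0.0605]
orientation: [-180.0, 0.1, -173.7]
force: [0.7, 0.2, -1.1]
opening: 0.028
clock: 38.97
tool_pos: [0.5273, -0.0639, 0.2459]
orientation: [-180.0, 0.4, -173.7]
force: [1.2, 1.0, 0.7]
opening: 0.0284
clock: 39.38
tool_pos: [0.5234, 0.1397, 0.2407]
orientation: [180.0, 0.1, -177.0]
force: [1.1, -0.0, -0.1]
opening: 0.0287
clock: 39.8
tool_pos: [0.5126, 0.34, 0.2403]
orientation: [180.0, 0.0, -176.9]
force: [1.2, -0.4, -0.3]
opening: 0.0283
clock: 40.05
tool_pos: [0.5127, 0.337, 0.2399]
orientation: [-180.0, -0.0, -177.0]
force: [0.4, -0.0, 0.1]
opening: 0.0281
[0.51289165 0.3364195  0.24019127]
```

View pics/d1.png

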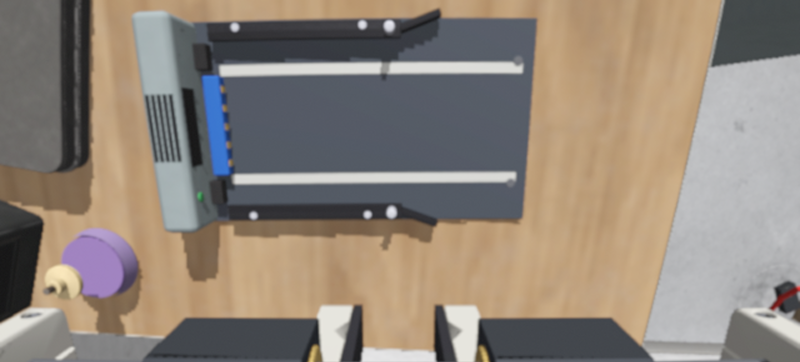

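The dock is clearly seen: strips along rows 69 and 178, pins at displayed (389,26) and (391,212), floor front corners (536,18) and (521,217).

Run:
```python
from h import *
s=dict(np.load('/tmp/d1.npz'));hsv=cv2.cvtColor(s['color'],cv2.COLOR_RGB2HSV)
m=((hsv[:,:,1]<60)&(hsv[:,:,2]>160)).astype(np.uint8)
L=[]
for b in((182,46,416,64),(190,134,412,152)):
    v,u=np.nonzero(m[b[1]:b[3],b[0]:b[2]]); W=onplane(s,np.c_[u+b[0],v+b[1]],.004)[:,:2]
    x,y,px,py=cv2.fitLine(W.astype(np.float32),cv2.DIST_L2,0,.01,.01).ravel(); sg=np.sign(x)
    print('yaw',np.degrees(np.arctan2(y*sg,x*sg)),'y at .55',py+(.55-px)*y/x,'x range',W[:,0].min(),W[:,0].max()); L.append(py+(.55-px)*y/x)
print('centre y@.55',np.mean(L),'gap',L[1]-L[0])
g=lambda x,y:((x+.5)/1.25-.5,(y+.5)/1.25-.5)
F=onplane(s,[g(536,18),g(521,217)],.004);print('front corners',F.round(4),np.linalg.norm(F[1]-F[0]))
for z in(.018,.022,.026): 
    Q=onplane(s,[g(389,26),g(391,212)],z);print(z,Q.round(4)[:,:2].tolist(),'dist',np.linalg.norm(Q[1]-Q[0]),'mid',Q.mean(0)[:2])
P=cloud(s)
for q in((389,26),(391,212),(300,30),(300,212)):
    u,v=np.round(g(*q)).astype(int);print(q,np.nanmedian(P[v-1:v+2,u-1:u+2].reshape(-1,3),0).round(4))
collars(s,.03,(0,0,1,1))
```

```text
yaw 3.4273849 y at .55 0.21969938 x range 0.4188295510267954 0.6600362635227861
yaw 3.4608881 y at .55 0.3098167 x range 0.4118399943522109 0.6558528770726194
centre y@.55 0.26475805 gap 0.090117306
front corners [[0.4101 0.1736 0.004 ]
 [0.4008 0.3373 0.004 ]] 0.16399117958527626
0.018 [[0.5274, 0.1894], [0.5185, 0.3362]] dist 0.14709211327887067 mid [0.52293816 0.26276494]
0.022 [[0.5272, 0.1901], [0.5185, 0.3353]] dist 0.1454848376383789 mid [0.52286885 0.26270181]
0.026 [[0.5271, 0.1908], [0.5185, 0.3344]] dist 0.14387756199788712 mid [0.52279953 0.26263868]
(389, 26) [0.5271 0.1916 0.029 ]
(391, 212) [0.5181 0.3343 0.0286]
(300, 30) [0.5965 0.1954 0.0158]
(300, 212) [0.5977 0.3411 0.0161]
```

```bash
python3 -c "
from h import *
go((.5262,-.0637,.2402),-173.8)"
python3 -m handwheel '[[[0,-1,0],[0,0,0]],[[0,-1,0],[0,0,0]],[[0,-1,0],[0,0,0]],[[0,-1,0],[0,0,0]],[[0,-1,0],[0,0,0]]]' 0.35
python3 -m handwheel '[[[0.04,-0.99,0],[0,0,-0.009]],[[0.04,-0.99,0],[0,0,-0.009]],[[0.04,-0.99,0],[0,0,-0.009]],[[0.04,-0.99,0],[0,0,-0.009]],[[0.04,-0.99,0],[0,0,-0.009]]]' 0.35
python3 -m handwheel '[[[0,0,0.15],[0,0,0]],[[0,0,0.3],[0,0,0]],[[0,0,0.45],[0,0,0]],[[0,0,0.55],[0,0,0]],[[0,0,0.58],[0,0,0]]]' 0.35
python3 -m handwheel '[[[0,0,0],[0,0,0]],[[0,0,0],[0,0,0]],[[0,0,0],[0,0,0]]]' 0.35
python3 - <<'E'
from h import *
s=snap('wrist');bar(s,.074,(270,150,370,288)); collars(s,.029,(200,50,400,285))
go((.5262,-.0637,.061),-173.8)
E
```

```text
shift [ 3.8200e-02 -2.0013e+00  7.0000e-04] turn [-0.0001 -0.     -0.0089]
clock: 40.52
tool_pos: [0.5228, 0.1335, 0.2409]
orientation: [180.0, 0.0, -177.1]
force: [0.5, 0.0, 0.7]
opening: 0.0286
clock: 40.93
tool_pos: [0.5247, -0.0648, 0.2411]
orientation: [-180.0, 0.1, -173.9]
force: [0.3, 0.2, 0.6]
opening: 0.0288
clock: 41.35
tool_pos: [0.5232, -0.0626, 0.1215]
orientation: [-180.0, -0.3, -173.9]
force: [-0.6, -0.4, -0.0]
opening: 0.0281
clock: 41.6
tool_pos: [0.5268, -0.061, 0.1261]
orientation: [-180.0, 0.2, -173.8]
force: [0.5, 0.2, 0.8]
opening: 0.0282
bar [ 314  174   21   97 1872] [523.7 -65.1  12.   62.7   6.1]
bar [274 245  17  43 437] [545.4 -33.2  31.1   9.2  85.7]
bar [347 245  17  43 440] [503.  -37.6   9.3  31.2  20. ]
collar px [381.9 243.1] xy mm [475.9 -34.8] dia 15.0
collar px [270.  241.2] xy mm [560.  -28.5] dia 11.6
collar px [267.6 152.2] xy mm [567.9 -95.5] dia 15.2
shift [ 0.0056 -0.0136  0.3255] turn [0.     0.0005 0.0002]
```

```bash
python3 -m handwheel '[[[0.015,-0.017,0.08],[0,0,0]],[[0.015,-0.017,0.17],[0,0,0]],[[0.015,-0.017,0.25],[0,0,0]],[[0.015,-0.017,0.3],[0,0,0]],[[0.015,-0.017,0.322],[0,0,0]]]' 0.35
python3 -m handwheel '[[[0,0,0],[0,0,0]],[[0,0,0],[0,0,0]]]' 0.35
python3 -m handwheel '[[[0,0,0],[0,0,0]],[[0,0,0],[0,0,0]],[[0,0,0],[0,0,0]],[[0,0,0],[0,0,0]],[[0,0,0],[0,0,0]]]' 1
python3 -m handwheel '[[[0,0,0],[0,0,0]],[[0,0,0],[0,0,0]],[[0,0,0],[0,0,0]]]' 1
python3 -m handwheel '[[[0,0,-0.02],[0,0,0]],[[0,0,-0.05],[0,0,0]],[[0,0,-0.1],[0,0,0]],[[0,0,-0.15],[0,0,0]],[[0,0,-0.18],[0,0,0]]]' 1
python3 -m handwheel '[[[0,0,0],[0,0,0.0077]],[[0,0,0],[0,0,0.0077]],[[0,0,0],[0,0,0.0077]]]' 1
python3 - <<'E'
from h import *
s=snap('wrist');np.savez('/tmp/h1.npz',**s);print(tool()[0])
z=tool()[0][2]
collars(s,z-.061+.029,(180,20,460,285));bar(s,z+.013,(270,150,370,288))
E
```

```text
clock: 42.07
tool_pos: [0.523, -0.0646, 0.0595]
orientation: [180.0, -0.0, -173.7]
force: [0.3, 0.5, 0.2]
opening: 0.0286
clock: 42.23
tool_pos: [0.5237, -0.0645, 0.0607]
orientation: [-180.0, 0.0, -173.7]
force: [-0.0, 0.7, -0.2]
opening: 0.0285
clock: 42.65
tool_pos: [0.5238, -0.0645, 0.0607]
orientation: [180.0, 0.1, -173.7]
force: [-0.5, 0.5, 5.4]
opening: 0.014
clock: 42.9
tool_pos: [0.5237, -0.0645, 0.0607]
orientation: [-180.0, 0.1, -173.7]
force: [-0.7, 1.0, 6.6]
opening: 0.0134
clock: 43.32
tool_pos: [0.5235, -0.0646, 0.0974]
orientation: [-180.0, 0.0, -173.7]
force: [-0.5, -0.1, -9.2]
opening: 0.0136
clock: 43.57
tool_pos: [0.523, -0.0646, 0.0963]
orientation: [180.0, 0.0, -176.5]
force: [-0.9, -0.6, -8.3]
opening: 0.0139
[ 0.52295378 -0.06463688  0.09607608]
collar px [242.9 179.7] xy mm [565.6 -97.5] dia 16.0
bar [ 293  213   52   75 2854] [523.6 -81.4  22.2  34.1   3.6]
```

```bash
python3 -m handwheel '[[[0,0,-0.08],[0,0,0]],[[0,0.2,-0.2],[0,0,0]],[[0,0.4,-0.2],[0,0,0]],[[0,0.6,-0.2],[0,0,0]],[[0,0.75,-0.2],[0,0,0]]]' 1
python3 -m handwheel '[[[0.15,0.18,0],[0,0,0]],[[0.3,0.36,0],[0,0,0]],[[0.45,0.54,0],[0,0,0]],[[0.55,0.7,0],[0,0,0]],[[0.58,0.75,0],[0,0,0]]]' 1
python3 -m handwheel '[[[0,0,0],[0,0,0]],[[0,0,0],[0,0,0]],[[0,0,0],[0,0,0]]]' 1
python3 -c "
from h import *
go((.4123,.2562,.066),-176.55)"
```

```text
clock: 44.03
tool_pos: [0.514, 0.0875, 0.1366]
orientation: [179.9, 0.1, -176.5]
force: [1.2, 0.2, -9.3]
opening: 0.0139
clock: 44.45
tool_pos: [0.3868, 0.2297, 0.1361]
orientation: [179.9, -0.0, -176.4]
force: [-0.1, -1.1, -7.6]
opening: 0.0143
clock: 44.7
tool_pos: [0.389, 0.2276, 0.1359]
orientation: [-180.0, -0.0, -176.4]
force: [0.5, -0.3, -8.3]
opening: 0.0138
shift [-0.1255  0.1355  0.3494] turn [-0.0001 -0.0001  0.0003]
```

```bash
python3 -m handwheel '[[[-0.06,0.07,0],[0,0,0]],[[-0.12,0.135,0],[0,0,0]],[[-0.125,0.135,0.1],[0,0,0]],[[-0.125,0.135,0.2],[0,0,0]],[[-0.125,0.135,0.27],[0,0,0]]]' 1
python3 -m handwheel '[[[0,0,0.03],[0,0,0]],[[0,0,0.05],[0,0,0]],[[0,0,0.05],[0,0,0]],[[0,0,0.05],[0,0,0]]]' 1
python3 - <<'E'
from h import *
p,R,o=tool();print(p,o['orientation'])
a=np.radians(3.45);u=np.array([np.cos(a),np.sin(a)]);n=np.array([-u[1],u[0]]);d=p[:2]-np.array([.594,.2672])
print('dock x,y of TCP',d@u,d@n)
go((.4123,.2562,.0655),-176.55)
E
```

```text
clock: 45.12
tool_pos: [0.4128, 0.2546, 0.0802]
orientation: [-179.9, -0.1, -176.6]
force: [0.7, -1.7, -9.1]
opening: 0.014
clock: 45.45
tool_pos: [0.4131, 0.2563, 0.0725]
orientation: [180.0, 0.0, -176.5]
force: [-0.1, -0.0, -8.0]
opening: 0.0137
[0.41313151 0.25627817 0.07251811] [ 1.79980093e+02  3.73920447e-02 -1.76539827e+02]
dock x,y of TCP -0.18119794489500057 -1.7822982101634714e-05
shift [ 0.0042 -0.0002  0.0351] turn [0.0001 0.0001 0.    ]
```

```bash
python3 -m handwheel '[[[0,0,0.015],[0,0,0]],[[0,0,0.028],[0,0,0]],[[0,0,0.033],[0,0,0]],[[0,0,0.033],[0,0,0]]]' 1
python3 -m handwheel '[[[-0.03,0,0],[0,0,0]],[[-0.06,0,0],[0,0,0]],[[-0.09,0,0],[0,0,0]],[[-0.12,0,0],[0,0,0]],[[-0.15,0,0],[0,0,0]]]' 1
python3 -m handwheel '[[[-0.03,0,0],[0,0,0]],[[-0.06,0,0],[0,0,0]],[[-0.09,0,0],[0,0,0]],[[-0.12,0,0],[0,0,0]],[[-0.15,0,0],[0,0,0]]]' 1
python3 - <<'E'
from h import *
p,R,o=tool();print(p,o['orientation'],o['force'],o['moment'])
a=np.radians(3.45);u=np.array([np.cos(a),np.sin(a)]);n=np.array([-u[1],u[0]]);d=p[:2]-np.array([.594,.2672])
print('dock x,y of TCP',d@u,d@n)
E
```

```text
clock: 45.78
tool_pos: [0.413, 0.2567, 0.066]
orientation: [179.9, 0.1, -176.5]
force: [0.6, -1.4, -1.1]
opening: 0.0137
clock: 46.2
tool_pos: [0.4432, 0.2583, 0.0654]
orientation: [180.0, 0.0, -176.5]
force: [-1.3, -0.4, -1.0]
opening: 0.0141
clock: 46.62
tool_pos: [0.473, 0.2599, 0.0654]
orientation: [-180.0, 0.0, -176.5]
force: [-2.7, -0.4, 0.7]
opening: 0.0139
[0.47304648 0.25988198 0.06541343] [-1.79997994e+02  1.45631244e-03 -1.76526168e+02] [-2.72702625 -0.39958393  0.67177097] [0.17429597 1.08784526 0.04930021]
dock x,y of TCP -0.12117469121744068 -2.6082932805648345e-05
```

```bash
python3 -m handwheel '[[[-0.03,0,0],[0,0,0]],[[-0.065,0,0],[0,0,0]],[[-0.1,0,0],[0,0,0]],[[-0.135,0,0],[0,0,0]],[[-0.17,0,0],[0,0,0]]]' 1
python3 -m handwheel '[[[-0.035,0,0],[0,0,0]],[[-0.07,0,0],[0,0,0]],[[-0.105,0,0],[0,0,0]],[[-0.14,0,0],[0,0,0]],[[-0.17,0,0],[0,0,0]]]' 1
python3 -m handwheel '[[[-0.03,0,0],[0,0,0]],[[-0.06,0,0],[0,0,0]],[[-0.09,0,0],[0,0,0]],[[-0.09,0,0],[0,0,0]],[[-0.09,0,0],[0,0,0]]]' 1
python3 - <<'E'
from h import *
p,R,o=tool();print(p,o['orientation'],o['force'],o['moment'])
a=np.radians(3.45);u=np.array([np.cos(a),np.sin(a)]);n=np.array([-u[1],u[0]]);d=p[:2]-np.array([.594,.2672])
print('dock x,y of TCP',d@u,d@n)
s=snap('scene')
t=np.array([.594,.2672])+(d@u-.008)*u; levers(s,3.45,t,(150,200,330,390))
E
```

```text
clock: 47.03
tool_pos: [0.5071, 0.262, 0.0654]
orientation: [-180.0, 0.0, -176.5]
force: [-3.0, 0.2, 2.6]
opening: 0.0135
clock: 47.45
tool_pos: [0.5411, 0.2641, 0.0654]
orientation: [180.0, 0.0, -176.5]
force: [-3.8, 1.2, 2.5]
opening: 0.0138
clock: 47.87
tool_pos: [0.5595, 0.2653, 0.0654]
orientation: [180.0, 0.1, -176.5]
force: [3.3, -1.6, -0.3]
opening: 0.0135
[0.55950511 0.26534331 0.06541929] [ 1.79967790e+02  1.00563864e-01 -1.76532679e+02] [ 3.321353   -1.56338394 -0.27589884] [ 0.02594531 -1.03220477 -0.06826241]
dock x,y of TCP -0.03454410377096527 0.00022249078655844242
L open deg 80.1 rad 1.4 n 76 reach 0.0439
R open deg 88.7 rad 1.55 n 88 reach 0.0456
```

```bash
python3 -m handwheel '[[[0,0,0],[0,0,0]],[[0,0,0],[0,0,0]],[[0,0,0],[0,0,0]],[[0,0,0],[0,0,0]]]' 0.35
python3 -m handwheel '[[[0,0,-0.15],[0,0,0]],[[0,0,-0.3],[0,0,0]],[[0,0,-0.45],[0,0,0]],[[0,0,-0.6],[0,0,0]],[[0,0,-0.7],[0,0,0]]]' 0.35
python3 -m handwheel '[[[0.65,0,0],[0,0,0.099]],[[0.65,0,0],[0,0,0.099]],[[0.65,0,0],[0,0,0.099]],[[0.65,0,0],[0,0,0.099]],[[0.65,0,0],[0,0,0.099]]]' 0.35
python3 -m handwheel '[[[0,0,0],[0,0,0.099]],[[0,0,0],[0,0,0.099]],[[0,0,0],[0,0,0.099]],[[0,0,0],[0,0,0.099]],[[0,0,0],[0,0,0.099]]]' 0.6
python3 -m handwheel '[[[0,0,0],[0,0,0.052]],[[0,0,0],[0,0,0.052]],[[0,0,0],[0,0,0.052]],[[0,0,0],[0,0,0.052]],[[0,0,0],[0,0,0.052]]]' 0.6
cat >> h.py <<'E'
DO=np.array([.594,.2672]);DY=3.45;ua=np.radians(DY);U=np.array([np.cos(ua),np.sin(ua)]);N=np.array([-U[1],U[0]])
def dock(p): d=np.array(p)[:2]-DO; return np.round([d@U,d@N],4)
def wd(x,y): return DO+x*U+y*N
E
python3 - <<'E'
from h import *
s=snap('wrist');np.savez('/tmp/k1.npz',**s);print(tool()[0],tool()[2]['orientation'])
for x in(-.0425,): levers(s,DY,wd(x,0))
collars(s,.033,(150,150,480,285)); sockets(s,(220,180,420,280),.030)
print('exp front1',wd(-.0425-.034,.036),'f2',wd(-.0765,0))
E
```

```text
clock: 48.25
tool_pos: [0.5579, 0.2651, 0.0653]
orientation: [-180.0, -0.0, -176.5]
force: [0.6, 0.1, 0.3]
opening: 0.0276
clock: 48.67
tool_pos: [0.5587, 0.2656, 0.2088]
orientation: [179.9, 0.2, -176.5]
force: [1.2, 0.0, 0.2]
opening: 0.0287
clock: 49.08
tool_pos: [0.426, 0.2568, 0.2062]
orientation: [179.9, -0.0, 147.6]
force: [0.4, 0.2, -0.0]
opening: 0.0283
clock: 49.5
tool_pos: [0.4282, 0.2572, 0.2054]
orientation: [180.0, -0.0, 111.9]
force: [0.2, -0.3, 0.6]
opening: 0.0175
clock: 49.92
tool_pos: [0.4283, 0.2572, 0.2054]
orientation: [180.0, -0.0, 93.7]
force: [1.3, -0.8, 0.7]
opening: 0.0177
[0.42833529 0.25720926 0.20541209] [ 1.79999364e+02 -5.52844808e-03  9.36843021e+01]
L open deg 86.8 rad 1.51 n 410 reach 0.0466
R open deg 80.8 rad 1.41 n 367 reach 0.0461
collar px [396.8 203. ] xy mm [443.1 334.7] dia 8.1
hole [267.3 199.5] [ 14  47 372] [448.7 210. ]
hole [250.5 199.2] [ 16  18 157] [449.4 193.7]
hole [393.8 197.6] [ 9  8 49] [438.7 332.5]
hole [282.3 214.2] [ 21  40 374] [462.8 225.2]
hole [393.1 215.3] [ 10  38 236] [456.9 334.3]
hole [364.1 219.6] [ 24  13 128] [463.3 306.1]
hole [354.6 219.7] [14 11 86] [463.9 296.7]
hole [247.  244.6] [ 41  75 593] [498.  190.4]
hole [372.1 234.6] [ 20  40 436] [478.7 315.8]
hole [379.2 240.4] [ 8  9 51] [484.6 323.7]
hole [386.6 248.6] [ 24  29 369] [493.1 332.4]
hole [272.6 255.4] [ 9  8 50] [508.4 216.6]
hole [316.7 264.8] [ 28  25 541] [516.1 262.5]
exp front1 [0.51547225 0.29853118] f2 [0.51763864 0.26259642]
```

Run:
```python
from h import *
s=dict(np.load('/tmp/k1.npz'));import h
arc(DY,wd(-.044,0),'R',[80,86],93.6,np.array([.4283,.2572,.2054]))
```

```text
80 [0.451  0.1891] shift [-0.347  0.092  0.   ]
86 [0.4525 0.1851] shift [-0.367  0.098  0.   ]
```

```bash
python3 -m handwheel '[[[-0.2,0.05,0.1],[0,0,0]],[[-0.347,0.09,0.3],[0,0,0]],[[-0.347,0.09,0.48],[0,0,0]],[[-0.347,0.09,0.62],[0,0,0]],[[-0.347,0.09,0.68],[0,0,0]]]' 0.6
python3 -m handwheel '[[[0,0,0],[0,0,0]],[[0,0,0],[0,0,0]],[[0,0,0],[0,0,0]]]' 0.6
python3 - <<'E'
from h import *
s=snap('wrist');p=tool()[0];print(p)
hsv=cv2.cvtColor(s['color'],cv2.COLOR_RGB2HSV); m=cv2.inRange(hsv,(0,150,40),(6,255,255))|cv2.inRange(hsv,(172,150,40),(180,255,255))
for r in range(216,285,8):
    u=np.nonzero(m[r,280:360])[0]
    if len(u): print(r,u.min()+280,u.max()+280)
for d in([.451,.1891],[.4525,.1851]): print(cv2.projectPoints(np.array([[*d,.0355]]),s['rvec'],s['tvec'],s['intrinsics'],s['distortion'])[0].ravel().round(1))
go((.451,.1891,.0425))
E
```

```text
clock: 50.38
tool_pos: [0.4486, 0.1864, 0.0654]
orientation: [-179.7, 0.2, 93.5]
force: [-0.7, 0.4, 0.2]
opening: 0.0174
clock: 50.63
tool_pos: [0.4514, 0.1898, 0.0705]
orientation: [179.9, -0.0, 93.6]
force: [0.5, -1.3, 0.3]
opening: 0.0172
[0.45150496 0.19000741 0.07078127]
232 307 322
240 307 324
248 309 327
256 314 329
264 316 332
272 321 335
280 323 336
[314.7 243. ]
[307.5 245. ]
shift [-0.0046 -0.0031  0.1414] turn [0. 0. 0.]
```

```bash
python3 -m handwheel '[[[-0.004,-0.003,0.04],[0,0,0]],[[-0.004,-0.003,0.08],[0,0,0]],[[-0.004,-0.003,0.11],[0,0,0]],[[-0.004,-0.003,0.13],[0,0,0]],[[-0.004,-0.003,0.138],[0,0,0]]]' 0.6
python3 -m handwheel '[[[-0.012,0,0],[0,0,0]],[[-0.025,0.003,0],[0,0,0]],[[-0.038,0.006,0],[0,0,0]],[[-0.048,0.008,0],[0,0,0]],[[-0.052,0.009,0],[0,0,0]]]' 0.6
python3 -m handwheel '[[[0.015,0,0],[0,0,0]],[[0.015,0,-0.2],[0,0,0]],[[0.015,0,-0.4],[0,0,0]],[[0.015,0,-0.6],[0,0,0]],[[0.015,0,-0.75],[0,0,0]]]' 0.6
python3 -m handwheel '[[[0.39,-0.1,-0.05],[0,0,0]],[[0.39,-0.1,-0.05],[0,0,0]],[[0.39,-0.1,-0.05],[0,0,0]],[[0.39,-0.1,-0.05],[0,0,0]]]' 0.35
python3 -m handwheel '[[[0,0,0],[0,0,0]],[[0,0,0],[0,0,0]],[[0,0,0],[0,0,0]]]' 0.35
python3 - <<'E'
from h import *
s=snap('wrist');np.savez('/tmp/k2.npz',**s);print(tool()[0],tool()[2]['orientation'])
levers(s,DY,wd(-.044,0));sockets(s,(300,240,340,285),.030)
go(np.r_[wd(-.044+.008,0),.13],180+DY)
E
```

```text
clock: 51.1
tool_pos: [0.4497, 0.1879, 0.0409]
orientation: [-179.9, 0.0, 93.5]
force: [0.1, 0.2, 0.1]
opening: 0.0174
clock: 51.52
tool_pos: [0.4529, 0.178, 0.042]
orientation: [180.0, -0.0, 93.5]
force: [-0.2, 1.3, -1.6]
opening: 0.0174
clock: 51.93
tool_pos: [0.4528, 0.1811, 0.1952]
orientation: [179.9, -0.0, 93.5]
force: [1.3, 1.9, 0.3]
opening: 0.0175
clock: 52.27
tool_pos: [0.4271, 0.2591, 0.2023]
orientation: [180.0, -0.0, 93.7]
force: [-0.9, 0.2, -0.2]
opening: 0.0282
clock: 52.52
tool_pos: [0.4277, 0.2566, 0.2014]
orientation: [-180.0, 0.0, 93.4]
force: [-0.1, -0.7, -1.0]
opening: 0.0288
[0.42777353 0.25666862 0.20148847] [-1.79974596e+02  3.31752954e-02  9.34390614e+01]
L open deg 85.8 rad 1.5 n 382 reach 0.0431
R open deg 90.8 rad 1.59 n 371 reach 0.044
hole [316.  268.6] [ 31  24 554] [517.6 260.8]
shift [0.0029 0.653  0.3572] turn [-1.0e-04  0.0e+00 -2.5e-01]
```

```bash
python3 -m handwheel '[[[0,0.65,0],[0,0,-0.099]],[[0,0.65,0],[0,0,-0.099]],[[0,0.65,0],[0,0,-0.099]],[[0,0.65,0],[0,0,-0.099]],[[0,0.65,0],[0,0,-0.099]]]' 0.35
python3 -m handwheel '[[[0,0,0],[0,0,-0.099]],[[0,0,0],[0,0,-0.099]],[[0,0,0],[0,0,-0.099]],[[0,0,0],[0,0,-0.099]],[[0,0,0],[0,0,-0.099]]]' 0.35
python3 -m handwheel '[[[0,0,0.1],[0,0,-0.052]],[[0,0,0.2],[0,0,-0.052]],[[0,0,0.3],[0,0,-0.052]],[[0,0,0.35],[0,0,-0.052]],[[0,0,0.35],[0,0,-0.052]]]' 0.35
python3 -m handwheel '[[[0,0,0],[0,0,0]],[[0,0,0],[0,0,0]],[[0,0,0],[0,0,0]]]' 0.35
python3 - <<'E'
from h import *
s=snap('wrist');p=tool()[0];print(p,tool()[2]['orientation'],dock(p));bar(s,.078,(270,150,370,288)); collars(s,.033,(200,50,400,285))
go(np.r_[wd(-.036,0),.0655],180+DY)
E
```

```text
clock: 52.98
tool_pos: [0.56, 0.2643, 0.2]
orientation: [-179.9, 0.0, 129.2]
force: [-1.3, 0.1, -0.9]
opening: 0.0281
clock: 53.4
tool_pos: [0.5576, 0.2645, 0.2013]
orientation: [-180.0, -0.0, 165.0]
force: [-0.8, 0.6, -0.2]
opening: 0.028
clock: 53.82
tool_pos: [0.5563, 0.2639, 0.129]
orientation: [-179.8, -0.2, -176.8]
force: [-0.9, -0.2, 0.3]
opening: 0.0282
clock: 54.07
tool_pos: [0.5581, 0.2659, 0.1331]
orientation: [179.9, 0.1, -176.6]
force: [-0.9, -0.5, -0.2]
opening: 0.0287
[0.55797846 0.26591297 0.13303212] [ 1.79937191e+02  9.50838734e-02 -1.76615990e+02] [-0.036   0.0009]
bar [ 305  173   20   96 1762] [560.4 262.5  11.7  62.8   2.7]
bar [ 274  245   89   43 1400] [556.5 292.6  58.1  30.4   3.5]
collar px [368.5 241.1] xy mm [517.5 293.3] dia 10.1
collar px [257.2 153.8] xy mm [605.1 231.4] dia 15.3
shift [ 0.0004 -0.0048  0.3377] turn [ 0.0002  0.0003 -0.0002]
```

```bash
python3 -m handwheel '[[[-0.01,-0.014,0.09],[0,0,0]],[[-0.01,-0.014,0.18],[0,0,0]],[[-0.01,-0.014,0.26],[0,0,0]],[[-0.01,-0.014,0.31],[0,0,0]],[[-0.01,-0.014,0.335],[0,0,0]]]' 0.35
python3 -m handwheel '[[[0,0,0],[0,0,0]],[[0,0,0],[0,0,0]],[[0,0,0],[0,0,0]],[[0,0,0],[0,0,0]],[[0,0,0],[0,0,0]]]' 1
python3 -m handwheel '[[[0,0,0],[0,0,0]],[[0,0,0],[0,0,0]],[[0,0,0],[0,0,0]]]' 1
python3 -c "
from h import *
p=tool()[0];print(p,dock(p),tool()[2]['orientation'])
go(np.r_[wd(-.004,dock(p)[1]*.5),.0655],180+DY)"
```

```text
clock: 54.53
tool_pos: [0.5592, 0.2626, 0.0639]
orientation: [-180.0, -0.1, -176.6]
force: [-0.8, 0.2, 1.2]
opening: 0.0282
clock: 54.95
tool_pos: [0.5603, 0.2634, 0.0659]
orientation: [179.9, 0.1, -176.6]
force: [0.1, 0.9, 2.5]
opening: 0.0137
clock: 55.2
tool_pos: [0.5603, 0.2634, 0.0659]
orientation: [179.9, 0.1, -176.5]
force: [0.7, 1.5, 6.2]
opening: 0.014
[0.56025984 0.26342512 0.06585523] [-0.0339 -0.0017] [ 1.79938421e+02  1.03110744e-01 -1.76547493e+02]
shift [-0.1495  0.0044  0.0021] turn [0.0002 0.0003 0.    ]
```

```bash
python3 -m handwheel '[[[-0.03,0.001,0],[0,0,0]],[[-0.06,0.002,0],[0,0,0]],[[-0.09,0.003,0],[0,0,0]],[[-0.12,0.004,0],[0,0,0]],[[-0.15,0.004,0],[0,0,0]]]' 1
python3 -m handwheel '[[[-0.01,0,0],[0,0,0]],[[-0.02,0,0],[0,0,0]],[[-0.03,0,0],[0,0,0]],[[-0.04,0,0],[0,0,0]],[[-0.04,0,0],[0,0,0]]]' 1
python3 -c "
from h import *
p=tool()[0];print(p,dock(p),tool()[2]['orientation'],tool()[2]['moment'])"
```

```text
clock: 55.62
tool_pos: [0.5889, 0.2653, 0.0658]
orientation: [-180.0, -0.1, -176.6]
force: [-6.3, -0.8, 11.1]
opening: 0.0139
clock: 56.03
tool_pos: [0.5956, 0.2656, 0.0658]
orientation: [-180.0, -0.2, -176.6]
force: [-12.0, 0.7, 15.5]
opening: 0.0135
[0.59559013 0.26564437 0.06583446] [ 0.0015 -0.0016] [-1.79962830e+02 -1.61988883e-01 -1.76565960e+02] [ 0.32133911  4.05473306 -0.024206  ]
```

```bash
python3 -m handwheel '[[[-0.008,0,-0.002],[0,0,0]],[[-0.016,0,-0.003],[0,0,0]],[[-0.024,0,-0.003],[0,0,0]],[[-0.03,0,-0.003],[0,0,0]],[[-0.034,0,-0.003],[0,0,0]]]' 1
python3 -c "
from h import *
p=tool()[0];print(p,dock(p),tool()[2]['orientation'])"
python3 -m handwheel '[[[-0.008,0,0],[0,0,0]],[[-0.016,0,0],[0,0,0]],[[-0.016,0,0],[0,0,0]]]' 1
python3 -c "
from h import *
p=tool()[0];print(p,dock(p))"
```

```text
clock: 56.45
tool_pos: [0.6012, 0.2658, 0.0659]
orientation: [-179.9, -0.3, -176.6]
force: [-16.1, 1.2, 14.7]
opening: 0.0142
[0.60123133 0.26581495 0.06585067] [ 0.0071 -0.0018] [-179.93175589   -0.26808609 -176.56627521]
clock: 56.7
tool_pos: [0.6026, 0.266, 0.0658]
orientation: [-179.9, -0.4, -176.6]
force: [-22.5, 3.2, 19.3]
opening: 0.014
[0.60264661 0.26596726 0.06581884] [ 0.0086 -0.0018]
```

```bash
python3 -m handwheel '[[[0,0,0],[0,0,0]],[[0,0,0],[0,0,0]],[[0,0,0],[0,0,0]],[[0,0,0],[0,0,0]]]' 0.4
python3 -m handwheel '[[[0.03,0,-0.15],[0,0,0]],[[0.03,0,-0.3],[0,0,0]],[[0.03,0,-0.45],[0,0,0]],[[0.03,0,-0.6],[0,0,0]],[[0.03,0,-0.7],[0,0,0]]]' 0.4
python3 -m handwheel '[[[0.62,0,0],[0,0,0.099]],[[0.62,0,0],[0,0,0.099]],[[0.62,0,0],[0,0,0.099]],[[0.62,0,0],[0,0,0.099]],[[0.62,0,0],[0,0,0.099]]]' 0.4
python3 -m handwheel '[[[0,0,0],[0,0,0.099]],[[0,0,0],[0,0,0.099]],[[0,0,0],[0,0,0.099]],[[0,0,0],[0,0,0.099]],[[0,0,0],[0,0,0.099]]]' 0.6
python3 -m handwheel '[[[0,0,0],[0,0,0.052]],[[0,0,0],[0,0,0.052]],[[0,0,0],[0,0,0.052]],[[0,0,0],[0,0,0.052]],[[0,0,0],[0,0,0.052]]]' 0.6
python3 - <<'E'
from h import *
s=snap('wrist');np.savez('/tmp/k3.npz',**s);p=tool()[0];print(p,dock(p),tool()[2]['orientation'])
sockets(s,(290,235,350,285),.030);collars(s,.033,(150,150,480,285))
for x in(-.008,):
    levers(s,DY,wd(x,0));print('exp f2,f1',wd(x-.034,0),wd(x-.034,.036))
E
```

```text
clock: 57.03
tool_pos: [0.6067, 0.2662, 0.0653]
orientation: [-180.0, -0.1, -176.6]
force: [-5.0, 0.3, 3.8]
opening: 0.0262
clock: 57.45
tool_pos: [0.6028, 0.2665, 0.2087]
orientation: [179.9, 0.2, -176.6]
force: [0.0, 0.6, 0.5]
opening: 0.0264
clock: 57.87
tool_pos: [0.4763, 0.2587, 0.2062]
orientation: [179.9, 0.0, 147.5]
force: [0.9, 0.5, 0.2]
opening: 0.0261
clock: 58.28
tool_pos: [0.4781, 0.2588, 0.2053]
orientation: [180.0, -0.0, 111.8]
force: [-1.0, -0.5, 0.2]
opening: 0.0176
clock: 58.7
tool_pos: [0.478, 0.2588, 0.2053]
orientation: [180.0, -0.0, 93.6]
force: [-0.3, -1.2, -1.0]
opening: 0.0174
[0.47792297 0.25872792 0.20529626] [-0.1164 -0.0015] [ 1.79984733e+02 -3.11058771e-03  9.35925863e+01]
hole [317.4 249.8] [ 30  25 563] [548.8 263.6]
L open deg 85.2 rad 1.49 n 491 reach 0.0481
R open deg 86.3 rad 1.51 n 475 reach 0.0482
exp f2,f1 [0.55207612 0.26467255] [0.54990973 0.3006073 ]
```

```bash
python3 - <<'E'
from h import *
f=np.array([.478,.2588,.2053])
go(np.r_[f],113)
R=Ro.from_euler('xyz',[180,0,113],degrees=True)
for sd in'LR':
  yaw=113 if sd=='L' else 2*93.45-113
  R=Ro.from_euler('xyz',[180,0,yaw],degrees=True);k0=None
  print(sd,yaw)
  for i,d in enumerate([85.5,75,65,55,45,35,25,15,8,0]):
    x0=-.0095*min(1,d/60); th=np.radians(-114.7-d) if sd=='L' else np.radians(114.7+d)
    k=magw(DY,wd(x0,-.0005),np.array([-.064,.059 if sd=='L' else -.059])+.0408*np.array([np.cos(th),np.sin(th)]))
    if k0 is None: k0=k;print('start',k,R.inv().apply(np.r_[k,f[2]]-f)/.2)
    print(d,np.round(R.inv().apply(np.r_[k-k0,0])/.2,3))
E
python3 -m handwheel '[[[0,0,0],[0,0,-0.054]],[[0,0,0],[0,0,-0.054]],[[0,0,0],[0,0,-0.054]],[[0,0,0],[0,0,-0.054]]]' 0.6
```

```text
shift [ 0.0003  0.0004 -0.    ] turn [ 0.     -0.     -0.0539]
L 113
start [0.47804391 0.33292934] [3.41096314e-01 1.45025308e-01 1.77604780e-17]
85.5 [0. 0. 0.]
75 [-0.031 -0.021 -0.   ]
65 [-0.063 -0.036 -0.   ]
55 [-0.099 -0.041 -0.   ]
45 [-0.137 -0.036 -0.   ]
35 [-0.175 -0.025 -0.   ]
25 [-0.212 -0.008 -0.   ]
15 [-0.247  0.015  0.   ]
8 [-0.269  0.034  0.   ]
0 [-0.292  0.059  0.   ]
R 73.9
start [0.48684043 0.18701793] [-3.32575691e-01  1.41999627e-01  1.73899388e-17]
85.5 [0. 0. 0.]
75 [ 0.031 -0.021 -0.   ]
65 [ 0.063 -0.036 -0.   ]
55 [ 0.099 -0.041 -0.   ]
45 [ 0.137 -0.036 -0.   ]
35 [ 0.175 -0.025 -0.   ]
25 [ 0.212 -0.008 -0.   ]
15 [0.247 0.015 0.   ]
8 [0.269 0.034 0.   ]
0 [0.292 0.059 0.   ]
clock: 59.08
tool_pos: [0.4778, 0.2588, 0.2053]
orientation: [180.0, 0.0, 113.2]
force: [0.1, 0.4, 0.5]
opening: 0.0174
```

```bash
python3 -m handwheel '[[[0.2,0.1,0.1],[0,0,0]],[[0.34,0.143,0.3],[0,0,0]],[[0.34,0.143,0.48],[0,0,0]],[[0.34,0.143,0.62],[0,0,0]],[[0.34,0.143,0.68],[0,0,0]]]' 0.6
python3 -m handwheel '[[[0,0,0],[0,0,0]],[[0,0,0],[0,0,0]],[[0,0,0],[0,0,0]]]' 0.6
cat >> h.py <<'E'
def hover(k):
    s=snap('wrist');p=tool()[0];print(p)
    hsv=cv2.cvtColor(s['color'],cv2.COLOR_RGB2HSV); m=cv2.inRange(hsv,(0,150,40),(6,255,255))|cv2.inRange(hsv,(172,150,40),(180,255,255))
    for r in range(216,289,8):
        u=np.nonzero(m[r,270:370])[0]
        if len(u): print(r,u.min()+270,u.max()+270)
    for q in(k,p): print(cv2.projectPoints(np.array([[q[0],q[1],.0355]]),s['rvec'],s['tvec'],s['intrinsics'],s['distortion'])[0].ravel().round(1))
    go(np.r_[k,.0425])
E
python3 -c "
from h import *
hover(np.array([.478,.3329]))"
```

```text
clock: 59.5
tool_pos: [0.4754, 0.3312, 0.0641]
orientation: [-179.6, 0.1, 112.8]
force: [0.0, -1.2, 0.9]
opening: 0.0175
clock: 59.75
tool_pos: [0.4784, 0.3332, 0.0707]
orientation: [179.9, -0.0, 112.9]
force: [0.1, 0.2, 0.7]
opening: 0.0179
[0.47852181 0.33331479 0.07110705]
224 311 321
232 304 325
240 298 325
248 300 316
256 300 307
[315.7 242.1]
[316.  243.1]
shift [-0.0011 -0.0036  0.143 ] turn [0. 0. 0.]
```

```bash
python3 -m handwheel '[[[0,-0.002,0.04],[0,0,0]],[[0,-0.002,0.08],[0,0,0]],[[0,-0.002,0.11],[0,0,0]],[[0,-0.002,0.13],[0,0,0]],[[0,-0.002,0.14],[0,0,0]]]' 0.6
python3 -m handwheel '[[[-0.025,-0.01,0],[0,0,0]],[[-0.05,-0.021,0],[0,0,0]],[[-0.07,-0.03,0],[0,0,0]],[[-0.09,-0.038,0],[0,0,0]],[[-0.115,-0.041,0],[0,0,0]]]' 0.6
python3 -m handwheel '[[[-0.02,0.001,0],[0,0,0]],[[-0.04,0.005,0],[0,0,0]],[[-0.06,0.01,0],[0,0,0]],[[-0.08,0.017,0],[0,0,0]],[[-0.1,0.026,0],[0,0,0]]]' 0.6
python3 -m handwheel '[[[-0.02,0.012,0],[0,0,0]],[[-0.04,0.025,0],[0,0,0]],[[-0.055,0.037,0],[0,0,0]],[[-0.07,0.05,0],[0,0,0]],[[-0.085,0.065,0],[0,0,0]]]' 0.6
python3 -c "
from h import *
p=tool()[0];print(p,dock(p))"
```

```text
clock: 60.22
tool_pos: [0.4769, 0.3319, 0.0405]
orientation: [-179.9, 0.0, 112.9]
force: [-1.3, -0.2, 0.5]
opening: 0.0178
clock: 60.63
tool_pos: [0.4782, 0.3074, 0.0415]
orientation: [-180.0, -0.0, 112.9]
force: [-3.2, 1.2, 0.3]
opening: 0.0176
clock: 61.05
tool_pos: [0.4913, 0.2914, 0.0414]
orientation: [-180.0, -0.0, 112.9]
force: [-6.8, 3.5, 1.3]
opening: 0.0174
clock: 61.47
tool_pos: [0.5093, 0.2809, 0.0412]
orientation: [-179.9, -0.0, 112.9]
force: [-6.5, 4.7, 1.4]
opening: 0.0176
[0.50930477 0.28086663 0.04118741] [-0.0837  0.0187]
```

```bash
python3 -m handwheel '[[[-0.008,0.008,0],[0,0,0]],[[-0.016,0.014,0],[0,0,0]],[[-0.022,0.018,0],[0,0,0]],[[-0.022,0.018,0],[0,0,0]]]' 0.6
python3 -m handwheel '[[[0.015,0,0],[0,0,0]],[[0.015,0,-0.2],[0,0,0]],[[0.015,0,-0.4],[0,0,0]],[[0.015,0,-0.6],[0,0,0]],[[0.015,0,-0.75],[0,0,0]]]' 0.6
python3 -m handwheel '[[[-0.12,-0.2,-0.05],[0,0,0.054]],[[-0.12,-0.2,-0.05],[0,0,0.054]],[[-0.12,-0.2,-0.05],[0,0,0.054]],[[-0.12,-0.2,-0.05],[0,0,0.054]]]' 0.6
python3 -m handwheel '[[[0,0,0],[0,0,0.054]],[[0,0,0],[0,0,0.054]],[[0,0,0],[0,0,0.054]],[[0,0,0],[0,0,0.054]]]' 0.6
python3 - <<'E'
from h import *
s=snap('wrist');np.savez('/tmp/k4.npz',**s);p=tool()[0];print(p,dock(p),tool()[2]['orientation'])
sockets(s,(250,225,380,288),.030)
for x in(-.008,-.003,): levers(s,DY,wd(x,0))
E
```

```text
clock: 61.8
tool_pos: [0.5149, 0.2789, 0.0412]
orientation: [180.0, -0.1, 112.9]
force: [-5.9, 4.6, 1.0]
opening: 0.0175
clock: 62.22
tool_pos: [0.5149, 0.2811, 0.1951]
orientation: [179.8, 0.0, 112.9]
force: [0.6, 0.8, 0.6]
opening: 0.0177
clock: 62.55
tool_pos: [0.4865, 0.2428, 0.2025]
orientation: [179.9, -0.1, 93.2]
force: [0.7, 0.1, -0.6]
opening: 0.0174
clock: 62.88
tool_pos: [0.4866, 0.2434, 0.2011]
orientation: [180.0, 0.0, 73.9]
force: [-0.7, -0.7, 0.2]
opening: 0.0176
[0.48650232 0.24340774 0.20107632] [-0.1087 -0.0173] [1.79990045e+02 3.47278942e-02 7.42345189e+01]
hole [274.1 227.9] [ 20  26 328] [518.  190.1]
hole [378.8 244.1] [  7  32 113] [563.4 285.4]
hole [358.6 242.8] [13  6 61] [556.5 266.2]
hole [322.5 256.1] [ 28  23 506] [560.7 227.6]
L open deg 346.1 rad 6.04 n 347 reach 0.0435
R open deg 97.5 rad 1.7 n 401 reach 0.0411
L open deg 357.0 rad 6.23 n 336 reach 0.0455
R open deg 91.7 rad 1.6 n 423 reach 0.0456
```

Run:
```python
from h import *
levers(dict(np.load('/tmp/k4.npz')),DY,wd(-.001,-.001))
p,R,o=tool();R=Ro.from_euler('xyz',[180,0,74.2],degrees=True);k0=None
for d in [86,75,65,55,45,35,25,15,8,0]:
    th=np.radians(114.7+d);k=magw(DY,wd(-.001,-.001),np.array([-.064,-.059])+.0408*np.array([np.cos(th),np.sin(th)]))
    if k0 is None: k0=k;print(k);go(np.r_[k,.0425])
    print(d,np.round(R.inv().apply(np.r_[k-k0,0])/.2,3))
```

```text
L open deg 1.8 rad 0.03 n 336 reach 0.0456
R open deg 87.6 rad 1.53 n 425 reach 0.047
[0.49549937 0.18670482]
shift [-0.2601  0.1202  0.7931] turn [0. 0. 0.]
86 [0. 0. 0.]
75 [ 0.032 -0.022 -0.   ]
65 [ 0.065 -0.037 -0.   ]
55 [ 0.099 -0.045 -0.   ]
45 [ 0.135 -0.048 -0.   ]
35 [ 0.17  -0.044 -0.   ]
25 [ 0.204 -0.034 -0.   ]
15 [ 0.236 -0.018 -0.   ]
8 [ 0.257 -0.004 -0.   ]
0 [0.278 0.015 0.   ]
```

```bash
python3 -m handwheel '[[[-0.15,0.07,0.1],[0,0,0]],[[-0.26,0.12,0.3],[0,0,0]],[[-0.26,0.12,0.48],[0,0,0]],[[-0.26,0.12,0.6],[0,0,0]],[[-0.26,0.12,0.65],[0,0,0]]]' 0.6
python3 -m handwheel '[[[0,0,0],[0,0,0]],[[0,0,0],[0,0,0]],[[0,0,0],[0,0,0]]]' 0.6
python3 -c "
from h import *
hover(np.array([.4955,.1867]))"
```

```text
clock: 63.35
tool_pos: [0.4932, 0.1848, 0.0678]
orientation: [-179.8, 0.3, 74.2]
force: [0.2, -0.8, 0.3]
opening: 0.0178
clock: 63.6
tool_pos: [0.496, 0.1879, 0.073]
orientation: [179.9, -0.1, 74.1]
force: [-0.4, -0.2, 1.2]
opening: 0.0177
[0.49594244 0.18790331 0.07310477]
224 311 317
232 304 325
240 306 332
248 313 336
256 324 337
264 331 337
[314.  242.4]
[316.2 242.6]
shift [-0.0067 -0.0008  0.153 ] turn [0. 0. 0.]
```

```bash
python3 -m handwheel '[[[-0.004,0,0.04],[0,0,0]],[[-0.004,0,0.08],[0,0,0]],[[-0.004,0,0.12],[0,0,0]],[[-0.004,0,0.14],[0,0,0]],[[-0.004,0,0.15],[0,0,0]]]' 0.6
python3 -m handwheel '[[[0.025,-0.01,0],[0,0,0]],[[0.05,-0.021,0],[0,0,0]],[[0.07,-0.03,0],[0,0,0]],[[0.09,-0.038,0],[0,0,0]],[[0.115,-0.044,0],[0,0,0]]]' 0.6
python3 -m handwheel '[[[0.02,-0.004,0],[0,0,0]],[[0.04,-0.004,0],[0,0,0]],[[0.06,-0.002,0],[0,0,0]],[[0.08,0.002,0],[0,0,0]],[[0.1,0.008,0],[0,0,0]]]' 0.6
python3 -m handwheel '[[[0.02,0.012,0],[0,0,0]],[[0.04,0.023,0],[0,0,0]],[[0.055,0.034,0],[0,0,0]],[[0.07,0.044,0],[0,0,0]],[[0.085,0.053,0],[0,0,0]]]' 0.6
python3 -c "
from h import *
p=tool()[0];print(p,dock(p))"
```

```text
clock: 64.07
tool_pos: [0.4941, 0.1856, 0.0403]
orientation: [-179.9, 0.1, 74.0]
force: [0.1, -1.2, 0.8]
opening: 0.0174
clock: 64.48
tool_pos: [0.4909, 0.2099, 0.0409]
orientation: [-179.9, 0.2, 74.0]
force: [-2.2, -2.1, -0.6]
opening: 0.0176
clock: 64.9
tool_pos: [0.5, 0.23, 0.0416]
orientation: [180.0, -0.0, 74.0]
force: [-1.4, -0.7, 0.3]
opening: 0.0174
clock: 65.32
tool_pos: [0.5143, 0.2422, 0.0412]
orientation: [-180.0, 0.1, 74.0]
force: [-2.0, -7.1, 2.2]
opening: 0.0177
[0.51434647 0.24217383 0.04119708] [-0.081  -0.0202]
```

```bash
python3 -m handwheel '[[[0.008,0.004,0],[0,0,0]],[[0.015,0.006,0],[0,0,0]],[[0.015,0.006,0],[0,0,0]]]' 0.6
python3 -m handwheel '[[[-0.013,0,0],[0,0,0]],[[-0.013,0,-0.2],[0,0,0]],[[-0.013,0,-0.4],[0,0,0]],[[-0.013,0,-0.6],[0,0,0]],[[-0.013,0,-0.75],[0,0,0]]]' 0.6
python3 -m handwheel '[[[0.09,-0.2,-0.05],[0,0,-0.054]],[[0.09,-0.2,-0.05],[0,0,-0.054]],[[0.09,-0.2,-0.05],[0,0,-0.054]],[[0.09,-0.2,-0.05],[0,0,-0.054]]]' 0.6
python3 -m handwheel '[[[0,0,0],[0,0,0]],[[0,0,0],[0,0,0]],[[0,0,0],[0,0,0]],[[0,0,0],[0,0,0]]]' 0.6
python3 - <<'E'
from h import *
s=snap('wrist');np.savez('/tmp/k5.npz',**s);p=tool()[0];print(p,dock(p),tool()[2]['orientation'])
sockets(s,(250,225,380,288),.030);collars(s,.033,(250,200,400,288))
print('exp f2,f3,f1',wd(-.034,0),wd(-.034,-.036),wd(-.034,.036))
for x in(0,-.0015): levers(s,DY,wd(x,-.001))
s=snap('scene');levers(s,DY,wd(0,0),(100,200,340,390))
E
```

```text
clock: 65.57
tool_pos: [0.5153, 0.2428, 0.041]
orientation: [-179.9, 0.3, 74.0]
force: [-1.9, -9.3, 5.4]
opening: 0.0176
clock: 65.98
tool_pos: [0.5172, 0.2438, 0.1954]
orientation: [179.8, -0.2, 74.0]
force: [1.0, 0.9, -0.4]
opening: 0.0175
clock: 66.32
tool_pos: [0.4825, 0.2724, 0.2025]
orientation: [179.9, -0.1, 93.7]
force: [-0.4, -0.8, 0.1]
opening: 0.0174
clock: 66.65
tool_pos: [0.4824, 0.271, 0.2011]
orientation: [-180.0, 0.0, 93.3]
force: [-0.3, 0.2, 0.2]
opening: 0.0176
[0.48239884 0.27094772 0.2010793 ] [-0.1112  0.0105] [-1.79985350e+02  1.78244652e-02  9.33422465e+01]
hole [276.1 225.3] [17  6 70] [527.1 233.2]
hole [306.3 256. ] [ 21  23 338] [558.6 264.5]
hole [330.9 283.9] [ 12  19 117] [589.2 291.5]
hole [314.8 285.9] [ 49  11 409] [592.6 275. ]
exp f2,f3,f1 [0.56006162 0.26515397] [0.56222801 0.22921921] [0.55789523 0.30108872]
L open deg 2.4 rad 0.04 n 324 reach 0.0466
R open deg 0.7 rad 0.01 n 338 reach 0.0457
L open deg 359.5 rad 6.27 n 318 reach 0.046
R open deg 357.8 rad 6.24 n 335 reach 0.045
L open deg 356.2 rad 6.22 n 85 reach 0.0497
R open deg 2.1 rad 0.04 n 66 reach 0.0416
```

Both levers read about 0 and the magazine is at home within measuring bias. One confirming nudge on the left lever, whose last push force was the lower.

```bash
python3 -m handwheel '[[[0,0,0],[0,0,-0.054]],[[0,0,0],[0,0,-0.054]],[[0,0,0],[0,0,-0.054]],[[0,0,0],[0,0,-0.054]]]' 0.6
python3 -c "
from h import *
k=wd(-.081,.021);print(k);go(np.r_[k,.0425])"
```

```text
clock: 67.08
tool_pos: [0.4823, 0.271, 0.2012]
orientation: [-180.0, 0.0, 113.1]
force: [0.5, 0.6, -1.5]
opening: 0.0177
[0.51188307 0.28328757]
shift [-0.0016  0.1603  0.7936] turn [0. 0. 0.]
```

```bash
python3 -m handwheel '[[[-0.002,0.08,0.15],[0,0,0]],[[-0.002,0.16,0.3],[0,0,0]],[[-0.002,0.16,0.48],[0,0,0]],[[-0.002,0.16,0.6],[0,0,0]],[[-0.002,0.16,0.65],[0,0,0]]]' 0.6
python3 -m handwheel '[[[0,0,0],[0,0,0]],[[0,0,0],[0,0,0]],[[0,0,0],[0,0,0]]]' 0.6
python3 -c "
from h import *
hover(wd(-.081,.021))"
```

```text
clock: 67.5
tool_pos: [0.5103, 0.2815, 0.0674]
orientation: [-179.7, 0.1, 112.6]
force: [-1.1, 0.1, -0.6]
opening: 0.018
clock: 67.75
tool_pos: [0.5128, 0.2841, 0.0732]
orientation: [179.8, -0.0, 112.8]
force: [0.3, 0.2, 0.4]
opening: 0.0176
[0.51282139 0.28421121 0.07340298]
224 308 324
232 310 333
240 312 340
248 328 336
[315.2 239.2]
[316.1 241.2]
shift [-0.0026 -0.0066  0.1545] turn [0. 0. 0.]
```

```bash
python3 -m handwheel '[[[-0.002,-0.005,0.04],[0,0,0]],[[-0.002,-0.005,0.08],[0,0,0]],[[-0.002,-0.005,0.12],[0,0,0]],[[-0.002,-0.005,0.14],[0,0,0]],[[-0.002,-0.005,0.152],[0,0,0]]]' 0.6
python3 -m handwheel '[[[-0.012,0.003,0],[0,0,0]],[[-0.022,0.006,0],[0,0,0]],[[-0.03,0.009,0],[0,0,0]],[[-0.037,0.011,0],[0,0,0]],[[-0.037,0.011,0],[0,0,0]]]' 0.6
python3 -c "
from h import *
p=tool()[0];print(p,dock(p))"
python3 -m handwheel '[[[0.03,0,0],[0,0,0]],[[0.03,0,-0.2],[0,0,0]],[[0.03,0,-0.4],[0,0,0]],[[0.03,0,-0.6],[0,0,0]],[[0.03,0,-0.75],[0,0,0]]]' 0.6
python3 -m handwheel '[[[-0.03,-0.17,-0.05],[0,0,0.054]],[[-0.03,-0.17,-0.05],[0,0,0.054]],[[-0.03,-0.17,-0.05],[0,0,0.054]],[[-0.03,-0.17,-0.05],[0,0,0.054]]]' 0.6
python3 -m handwheel '[[[0,0,0],[0,0,0]],[[0,0,0],[0,0,0]],[[0,0,0],[0,0,0]],[[0,0,0],[0,0,0]]]' 0.6
python3 - <<'E'
from h import *
s=snap('wrist');p=tool()[0];print(p)
sockets(s,(290,235,350,285),.030)
levers(s,DY,wd(-.0005,-.001))
s=snap('scene');save(s,'fin');P=cloud(s)
for n,uv in dict(stamp=(373,156),spool=(316,180),wax=(270,228)).items():
    u,v=uv;print(n,np.nanmedian(P[v-1:v+2,u-1:u+2].reshape(-1,3),0).round(3))
E
```

```text
clock: 68.22
tool_pos: [0.5106, 0.282, 0.0399]
orientation: [-179.9, 0.0, 112.9]
force: [1.0, -0.3, -0.5]
opening: 0.0171
clock: 68.63
tool_pos: [0.515, 0.278, 0.0408]
orientation: [180.0, -0.2, 112.8]
force: [-8.6, 9.7, -2.4]
opening: 0.0178
[0.5149771  0.27804273 0.04076219] [-0.0782  0.0156]
clock: 69.05
tool_pos: [0.5145, 0.2823, 0.1949]
orientation: [179.8, -0.0, 112.9]
force: [0.4, 1.3, 0.9]
opening: 0.0175
clock: 69.38
tool_pos: [0.4847, 0.2631, 0.2021]
orientation: [179.9, -0.1, 93.2]
force: [0.2, 0.5, -0.4]
opening: 0.0176
clock: 69.72
tool_pos: [0.4847, 0.2632, 0.2006]
orientation: [-180.0, 0.0, 93.5]
force: [0.2, 0.4, -0.2]
opening: 0.0175
[0.48470236 0.26326933 0.2005858 ]
hole [312.2 254.9] [ 30  25 566] [559.  262.9]
hole [316.5 283.4] [ 60   8 336] [591.5 269.1]
L open deg 0.0 rad 0.0 n 320 reach 0.0465
R open deg 359.5 rad 6.28 n 342 reach 0.0453
stamp [0.174 0.279 0.667]
spool [0.197 0.304 0.649]
wax [0.472 0.186 0.296]
```

```bash
python3 -m handwheel '[[[0.4,0.3,-0.2],[0,0,-0.099]],[[0.4,0.3,-0.2],[0,0,-0.099]],[[0.4,0.3,-0.2],[0,0,-0.099]],[[0.4,0.3,-0.2],[0,0,-0.099]],[[0.4,0.3,-0.2],[0,0,-0.099]]]' 0.6
python3 -m handwheel '[[[0,0,0],[0,0,-0.099]],[[0,0,0],[0,0,-0.099]],[[0,0,0],[0,0,-0.099]],[[0,0,0],[0,0,-0.099]],[[0,0,0],[0,0,-0.099]]]' 0.6
python3 -m handwheel '[[[0,0.15,0],[0,0,-0.052]],[[0,0.15,0],[0,0,-0.052]],[[0,0.15,0],[0,0,-0.052]],[[0,0.15,0],[0,0,-0.052]],[[0,0.15,0],[0,0,-0.052]]]' 0.6
python3 -m handwheel '[[[0,0,0],[0,0,0]],[[0,0,0],[0,0,0]],[[0,0,0],[0,0,0]]]' 0.6
python3 - <<'E'
from h import *
s=snap('wrist');save(s,'fin2');print(tool()[0]);collars(s,.033,(180,0,380,288));bar(s,.078,(240,0,360,200))
for n,q in dict(l1=(.05,.036),l3=(.05,-.036),s1=(-.034,.036)).items(): print(n,wd(*q).round(4))
P=cloud(s)
for q in((.05,.036),(.05,-.036),(-.034,.036)):
    d=np.linalg.norm(P[:,:,:2]-wd(*q),axis=2)<.008;print('top z',np.nanmax(P[d][:,2]).round(4))
c=snap('scene');Q=cloud(c);z=dict(np.load('/tmp/scene0.npz'))
d=np.abs(c['color'].astype(int)-z['color']).max(2)
for n,(a,b,e,f) in dict(stamp=(362,146,386,186),spool=(302,170,330,200),wax=(260,218,280,240),stand=(410,170,470,212)).items(): print(n,'changed px',(d[b:f,a:e]>40).sum(),'of',(f-b)*(e-a))
E
```

```text
clock: 70.23
tool_pos: [0.5405, 0.3481, 0.2405]
orientation: [-180.0, 0.0, 129.5]
force: [0.3, -0.8, -1.1]
opening: 0.0176
clock: 70.65
tool_pos: [0.5398, 0.3468, 0.2406]
orientation: [-180.0, -0.0, 165.1]
force: [1.1, -0.9, 0.4]
opening: 0.0175
clock: 71.07
tool_pos: [0.5476, 0.3757, 0.2406]
orientation: [-180.0, -0.0, -176.7]
force: [-0.7, -0.9, -0.8]
opening: 0.0176
clock: 71.32
tool_pos: [0.5477, 0.3755, 0.2411]
orientation: [180.0, 0.0, -176.6]
force: [-0.1, 0.2, -0.3]
opening: 0.0179
[0.54768527 0.37553955 0.24114055]
collar px [312.   98.9] xy mm [558.1 301.1] dia 14.3
collar px [230.8  99.2] xy mm [640.1 305.8] dia 14.2
collar px [223.2  20.1] xy mm [646.  233.5] dia 14.4
bar [ 254   15   19   78 1120] [599.9 267.   13.1  60.3   3.6]
bar [ 240  129  120   14 1167] [566.8 332.3 105.8  10.8   3.8]
l1 [0.6417 0.3061]
l3 [0.6461 0.2343]
s1 [0.5579 0.3011]
top z 0.0803
top z 0.0798
top z 0.0618
stamp changed px 546 of 960
spool changed px 564 of 840
wax changed px 355 of 440
stand changed px 2432 of 2520
```

Run:
```python
from h import *
c=snap('side');z=dict(np.load('/tmp/side0.npz'));d=np.abs(c['color'].astype(int)-z['color']).max(2)
for n,(a,b,e,f) in dict(stamp=(328,250,354,298),spool=(352,222,382,256),wax=(338,186,368,212),stand=(208,285,275,352)).items(): print(n,'changed px',(d[b:f,a:e]>40).sum(),'of',(f-b)*(e-a))
print(close_job())
```

```text
stamp changed px 0 of 1248
spool changed px 0 of 1020
wax changed px 0 of 780
stand changed px 524 of 4489
the job is handed in; nothing more can be done
None
```

The magazine is loaded and locked home in the dock, and I handed the job in at about 71 s of the 210 s allowed. No verdict came back.

- **Cutters:** There were three in the stand. The two long ones are in rear sockets 1 and 3, and the short one is in front socket 1. In the last wrist view each collar is within about 2 mm of its socket. The cutter tops read about 2 mm high, a uniform offset that I take as calibration error, so they are fully down.
- **Docking:** I opened both levers and carried the magazine level to the dock. Partway in I let go to push the right lever to its stop, because it had read only 1.38 to 1.41 rad. Then I slid the magazine in against the contacts and shut both levers.
- **Final position:** Both levers read 0 within about 1°, and pushes of 9 to 13 N moved neither further. The grip bar is about 2 mm from its computed home position, which is within the calibration error.
- **Other objects:** The side camera shows no change at the stamp handle, solder spool or blue wax block.

- **Check that failed:** The last scene-camera comparison could not be used, because the arm was in that camera's view.
- **Magazine disturbed on the way:** The magazine slid and turned a few millimetres on the desk while I opened the right lever. I also lifted it once and set it back down to look at the dock before carrying it.

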